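# Fit the guide post, then load the ramekin dispenser

### The arm

A 7-joint arm with a two-finger parallel gripper is mounted at the origin on a cart in front of the work surface, level with it; the furniture and walls round the work are solid. World frame = base frame: x ahead of the robot, y to its left, z up, the work surface at z = 0. Lengths are in mm, angles in rad, forces in N, time in s.
With the tool pointing down it reaches from about 400 to 750 mm from the base axis. Payload 19.5 kg.
Tool frame: the origin (TCP) lies midway between the tips of the shut fingers; the grasp point (between the pads) lies 19 mm behind it; z points along the fingers, y is the line along which they close (so a half turn about z gives the same grasp; the last joint's range is limited). The gripper opens to 85 mm and grips with 20 to 120 N. Pads are 22 mm wide; open, the fingers measure 114 mm over their backs; the gripper's body (76 mm by 85 mm) begins 54 mm behind the grasp point. The pads swing forward as they close: fully open they stand 13 mm farther back than shut.
Start: joints at [-1.342, 0.707, -0.028, 1.485, 0.022, 0.951, -0.075], TCP at [153.802, 554.022, 231.268] pointing down, gripper open.
Joint ranges: [-2.71, 2.71], [-0.32, 2.16], [-1.57, 1.52], [0, 2.45], [-1.46, 4.6], [0, 2.02], [-2.83, 2.83]. Speed limits (rad/s): [1.89, 1.89, 2.57, 2.57, 3.01, 3.01, 3.01].

### API

Orientations are given as a rotation vector (axis times angle).
In Python, from bench import get_obs, optics, arm gives the robot as it stands. The module is installed in compiled form; this text tells all that it offers.
- The arm moves only by the tool servo_tool, never from a script. Its argument "steps" is a list of rows, each an object with "delta_pos": the shift along the tool's x, y, z normalised to -1 to 1, where 1 is 300 mm, a list of three; "dr": the turn, a rotation vector about the tool's x, y, z normalised to -1 to 1, where 1 is pi rad, a list of three; "jaw": the opening, from 0 (shut) to 1 (fully open). In form: [{"delta_pos": [dx, dy, dz], "dr": [wx, wy, wz], "jaw": jaw}, ...]. A call has 1 to 8 rows; each row is the pose to reach, as a shift and turn from the pose commanded when the call began, along the tool's axes at that moment, turning the shorter way round; what a row does not reach only later rows make up. A row lasts 1/8 s, in which the tool goes at most 62.5 mm and 10.7 degrees, less where a joint would pass 70% of its speed; a pose out of reach is approached as far as the arm can. A call with a number of a shift or a turn outside -1 to 1 is refused whole. A call with a gripper value outside its range is refused whole. The fingers move at their own pace and stop on an object; "newtons" is the grip in N (left out, the last holds). Time passes only in rows, so rows that repeat a pose let the fingers close. It gives the time, the measured TCP pose, the force, the opening and the grip force at its end, in the units of the state.
- get_obs(): the state, without advancing time (a new reading comes with each control period).
- optics.camera(name): name is "side" or "top"; returns a dict with "pixels" (384x512x3 uint8, red, green, blue), "fx", "fy", "cx", "cy" (pixels), "rvec" (rotation vector, rad) and "tvec" (3), from world to camera coordinates, as OpenCV has them. Camera axes: x right, y down, z forward; pixel columns grow to the right and rows downward; lengths in mm; the calibration is good to about 2 mm. A picture is of the moment at which its call begins. There is no depth.
- arm.sign_off(): hands the job in; it is judged then, once.
The state is a dict: "time": time; "qpos": joint angles; "qvel": joint speeds; "joint_efforts": joint torques, N m; "tool_pos": TCP position; "ee_rot": TCP orientation; "force": force on the tool from outside, world axes, zero at the start; "wrist_torque": the same for the moment, N m; "width": finger opening in mm; "grasp_force": force on a finger pad.
Only numpy, scipy, OpenCV 4.12 (cv2) and the standard library are available. Lean on these libraries where they do the work, as an engineer would, in place of code of your own. Each camera call takes 0.05 s, during which the arm holds its last target. There are 200 camera calls.

### The job

Finish setting up the ramekin dispenser: take the loose guide post out of its slanted rest and stand it, foot down, in the blind socket at the bottom of the round well in the dispenser's deck; the socket cannot be made out from outside, so feel for it with the foot of the post until it drops in all the way. Then stack the second ramekin upright on the one already in the dispenser and push the pile down until the sprung platform is fully down on its stop. Let go of everything and do not shift the salt shaker, the espresso cup or the tumbler.

Things in the scene. Friction and masses are not known exactly. Their poses are not given: they have to be found in the camera images.
- dispenser: Fixed steel housing, 160 x 160 mm, 55 mm high (its top is the deck), origin at the centre of its underside, z up. Three fixed upright posts, 14 mm thick, stand on it at (x, y) = (37, 37), (37, -37) and (-37, 37) mm in its frame, tops 152 mm above the worktop; the fourth corner (-37, -37) has the well. On the centre line is the sprung platform with the first ramekin on it.
- well (a point): Centre of the mouth of the round well in the deck, 55 mm above the worktop. The well is 40 mm wide, 20 mm deep. In its flat floor is the hidden blind socket: upright, round, 15.5 mm wide with a 1.5 mm chamfer, 30 mm deep (bottom 5 mm above the worktop), its centre anywhere within 6 mm in the dispenser's x and 6 mm in its y of the well's. Fully home, the post is as high as the three fixed posts.
- post_center (a point): Centre, half-way along, of the loose steel guide post: a plain round rod 14 mm thick, 147 mm long, about 0.17 kg, chamfered at the foot. Its own z axis runs along the rod from foot to top. At the start it leans 32 degrees from vertical in the rest, its foot 60 mm deep in the bore and 87 mm of it standing free.
- post_foot (a point): Centre of the foot end of the same post; z axis along the rod to its top.
- rest: Fixed wooden rest for the loose post: a 120 x 60 x 10 mm foot board (long along its x) with a slanted square tube, outside 30 mm, bore 16 mm, 60 mm deep; its axis leans 32 degrees from vertical, the top towards the rest's -x. Origin at the centre of the underside, z up; the bore's floor is at x = 30, z = 20 mm. Draw the post out along the bore.
- platform_top (a point): Centre of the top of the sprung platform, a disc 52 mm wide, on the dispenser's centre line; 80 mm above the worktop at the start, 62 mm when fully down.
- platform (a joint): How far the platform has sunk, m: 0 at the top (start), 0.018 fully down on its stop. Spring with a friction brake: the weight of two ramekins does not move it, a steady push of about 6 to 9 N does, and it then stays where it is left.
- ramekin_a_center (a point): Centre (half-way up) of the first ramekin, on the platform: an open white stoneware pot 64 mm wide, 36 mm high, wall 4.5 mm, about 0.2 kg, with a foot 47 mm wide and 4 mm high that fits with 4 mm of play all round into the mouth (55 mm) of another; stacked, the centres are 32 mm apart.
- ramekin_b_center (a point): Centre (half-way up) of the second ramekin, just like the first, which stands by itself on the worktop (18 mm above it).
- salt_shaker: Salt shaker, 44 mm wide, 90 mm high, loose; origin at the centre of its underside. Leave it alone.
- espresso_cup: Small brown stoneware cup with an ear, 67 x 94 x 58 mm, loose; origin at its underside. Leave it alone.
- tumbler: Clear glass tumbler, 76 mm wide, 86 mm high, loose; origin at the centre of its underside. Leave it alone.

How it is judged:
By the outcome, as a careful person would: the job done as asked, in the order asked, and still so for the second after the job is handed in, with the robot touching nothing.
It also fails if it takes over 72 s, if anything falls off the work surface, if the arm or the gripper's body presses on something with over 40 N, if the wrist force passes 120 N, or if a joint passes its speed limit or range.

## Working session

There is one attempt and no reset: what is moved stays moved. The work goes in short steps, Python scripts to look and compute and a tool call to move; the robot and the scene stay as the last step left them, time stands still between calls to the robot, and variables do not carry over. Pictures are saved under pics/ and viewed, at most 10 in all, crops included, and the job is handed in when it is done.

Besides the shell and the picture viewer there is one more tool, called after "Request:" by a JSON object that holds its "name" and its "arguments", one argument or row to a line. servo_tool: Moves the arm, as the interface text tells. Its arguments: {"type":"object","properties":{"steps":{"type":"array","items":{"type":"object","properties":{"delta_pos":{"type":"array","items":{"type":"number"}},"dr":{"type":"array","items":{"type":"number"}},"jaw":{"type":"number"}}}},"newtons":{"type":"number"}},"required":["steps"]}

```bash
mkdir -p pics
python3 - <<'E'
from bench import get_obs, optics
import cv2,numpy as np
for n in("side","top"):
    c=optics.camera(n); cv2.imwrite(f"pics/{n}0.png",cv2.resize(c["pixels"][:,:,::-1],(800,600)))
    R=cv2.Rodrigues(np.array(c["rvec"]))[0]; print(n,c["fx"],c["cx"],c["cy"],"pos",-R.T@np.array(c["tvec"]),"fwd",R[2])
o=get_obs(); print({k:np.round(v,3) for k,v in o.items()})
E
```

```text
side 416.1170818541828 261.72350969404465 189.58164668687178 pos [   72.20567609 -1187.74611802   873.6022081 ] fwd [ 0.31534046  0.77366475 -0.54954822]
top 363.539711791834 257.42369395871776 189.66935936068936 pos [ 358.43283284  -72.72568007 1131.22792996] fwd [ 0.1589781  -0.00517596 -0.98726854]
{'time': np.float64(0.1), 'qpos': array([-1.342,  0.707, -0.028,  1.485,  0.022,  0.951, -0.076]), 'qvel': array([-0.001, -0.002, -0.001, -0.001,  0.001,  0.001,  0.002]), 'joint_efforts': array([ 2.0000e-03, -8.8426e+01,  1.2370e+00, -2.3645e+01,  1.7000e-02,
        5.0000e-03,  0.0000e+00]), 'tool_pos': array([153.741, 553.824, 230.905]), 'ee_rot': array([-4.240e-01, -3.113e+00,  2.000e-03]), 'force': array([-0.159,  0.733,  0.345]), 'wrist_torque': array([-0.021,  0.012, -0.025]), 'grasp_force': np.float64(0.0), 'width': np.float64(85.689)}
```

View pics/side0.png

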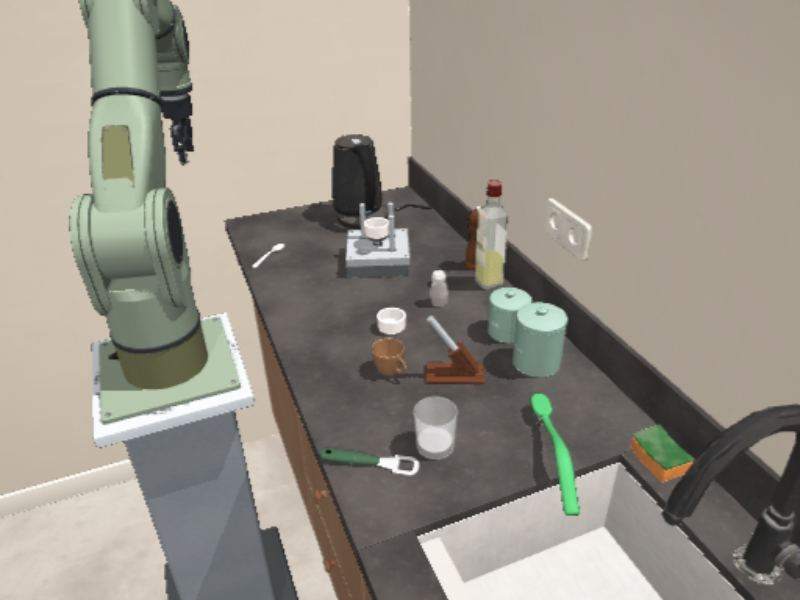

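View pics/top0.png

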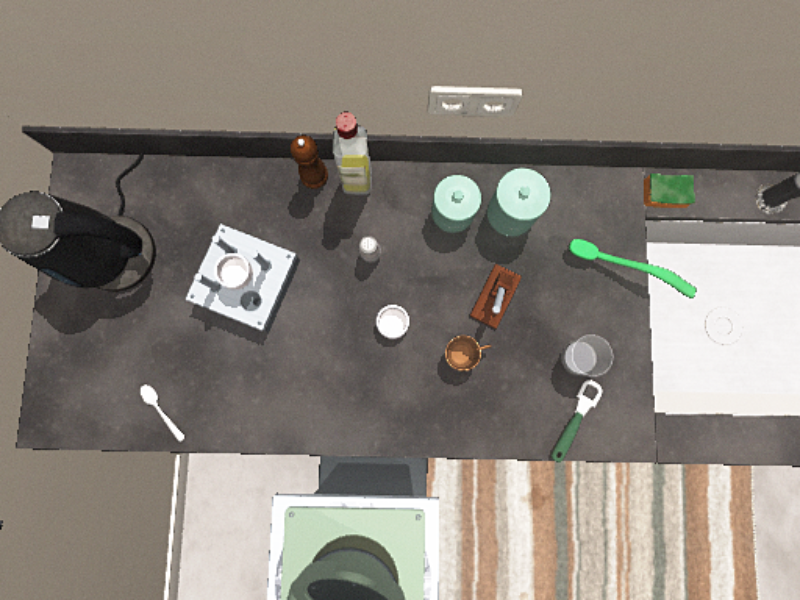

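Side view: the arm is at the left, with the dispenser at about (378,250), ramekin B (391,320), cup (388,357), rest (455,370), tumbler (435,428) and salt shaker (439,288). Top view: dispenser (243,278), well (251,300), ramekin B (392,322), rest (495,297) with post top towards the lower right, cup (463,353), tumbler (588,357), shaker (369,248).

```bash
cat > h.py <<'E'
from bench import get_obs, optics
import cv2,numpy as np
from scipy.spatial.transform import Rotation as Ro
def cam(n):
    c=optics.camera(n); c["R"]=cv2.Rodrigues(np.array(c["rvec"]))[0]; c["t"]=np.array(c["tvec"],float); return c
def ray(c,u,v):
    d=c["R"].T@np.array([(u-c["cx"])/c["fx"],(v-c["cy"])/c["fy"],1]); return -c["R"].T@c["t"],d
def onz(c,u,v,z):
    p,d=ray(c,u,v); return p+d*(z-p[2])/d[2]
def proj(c,P):
    q=c["R"]@np.array(P,float)+c["t"]; return q[0]/q[2]*c["fx"]+c["cx"],q[1]/q[2]*c["fy"]+c["cy"]
def tri(c1,p1,c2,p2):
    a,d=ray(c1,*p1);b,e=ray(c2,*p2); s=np.linalg.lstsq(np.c_[d,-e],b-a,rcond=None)[0]
    return (a+d*s[0]+b+e*s[1])/2, np.linalg.norm(a+d*s[0]-b-e*s[1])
def crop(c,x,y,w,h,W,H):
    return cv2.resize(c["pixels"][y:y+h,x:x+w,::-1],(W,H),interpolation=cv2.INTER_CUBIC)
E
python3 - <<'E'
from h import *
t=cam("top");s=cam("side")
im=np.vstack([np.hstack([crop(t,115,140,80,60,400,300),crop(t,290,160,80,60,400,300)]),np.hstack([crop(s,210,120,80,60,400,300),crop(s,240,195,80,60,400,300)])])
cv2.imwrite("pics/c1.png",im)
hsv=cv2.cvtColor(t["pixels"],cv2.COLOR_RGB2HSV)
def big(m,x,y,w,h):
    k=np.zeros_like(m);k[y:y+h,x:x+w]=m[y:y+h,x:x+w]
    cs=cv2.findContours(k,cv2.RETR_EXTERNAL,cv2.CHAIN_APPROX_NONE)[0];return max(cs,key=cv2.contourArea)
m=((hsv[...,2]>130)*255).astype(np.uint8)
d=big(m,110,135,90,85); ap=cv2.approxPolyDP(d,6,True)[:,0]
print("deck",[(tuple(p),onz(t,*p,55).round(1)) for p in ap], cv2.minAreaRect(d))
# white ramekin B
b=big(m,235,190,32,32);(u,v),r=cv2.minEnclosingCircle(b);print("B",u,v,r,onz(t,u,v,36).round(1))
f=big(m,225,145,22,25);print("salt",cv2.minEnclosingCircle(f))
w=((hsv[...,0]<15)&(hsv[...,1]>120)).astype(np.uint8)*255
r=big(w,298,165,40,48);bx=cv2.boxPoints(cv2.minAreaRect(r));print("rest",[(p.round(1),onz(t,*p,10).round(1)) for p in bx])
r=big(w,280,210,35,30);print("cup",onz(t,*cv2.minEnclosingCircle(r)[0],55).round(1))
E
```

```text
deck [((np.int32(141), np.int32(143)), array([667.3, 280.3,  55. ])), ((np.int32(119), np.int32(191)), array([517.6, 334.8,  55. ])), ((np.int32(168), np.int32(210)), array([464.2, 185.3,  55. ])), ((np.int32(188), np.int32(162)), array([611.5, 133.9,  55. ]))] ((153.3793182373047, 176.55172729492188), (54.965824127197266, 54.22303771972656), 21.801406860351562)
B 251.0 205.3333282470703 10.883315086364746 [486.3 -60.1  36. ]
salt ((236.9499969482422, 157.0749969482422), 7.211770057678223)
rest [(array([300.2, 201.6], dtype=float32), array([ 504.6, -212.5,   10. ])), (array([316.8, 168.4], dtype=float32), array([ 611.6, -264.5,   10. ])), (array([333.6, 176.8], dtype=float32), array([ 585.9, -317.4,   10. ])), (array([317., 210.], dtype=float32), array([ 479.7, -264.7,   10. ]))]
cup [ 429.  -203.6   55. ]
```

View pics/c1.png

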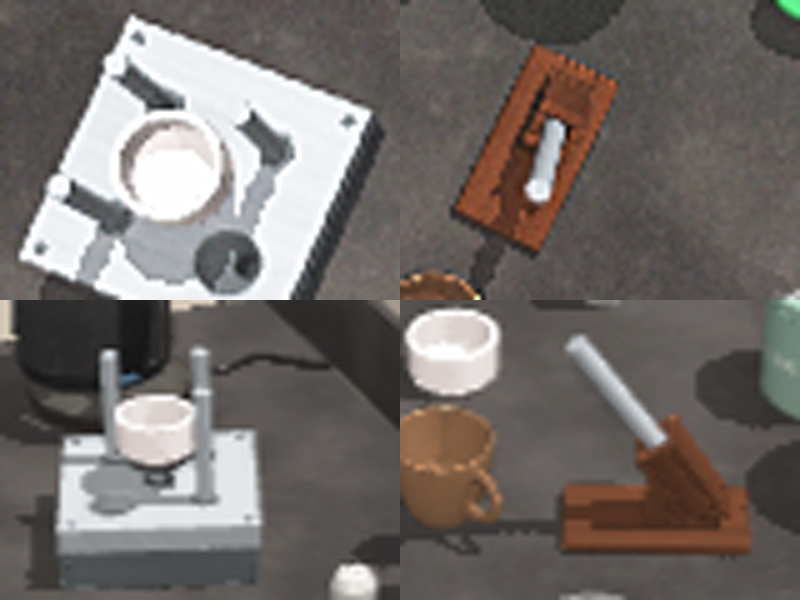

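Crops: in the top view the well is at full-frame pixel (160.7,192.7), ramekin A's rim at (149,173) and the post top at (317.6,197.8). In the side view the post top is at (275.4,204).

```bash
cat >> h.py <<'E'
def delta(T,Rt):
    "shift & turn in tool units from the current measured pose to target"
    o=get_obs();R0=Ro.from_rotvec(o["ee_rot"])
    return (R0.inv().apply(np.array(T)-o["tool_pos"])/300).round(4),((R0.inv()*Rt).as_rotvec()/np.pi).round(4)
def rot(z,y):
    z=np.array(z,float)/np.linalg.norm(z);y=np.array(y,float);y-=z*(y@z);y/=np.linalg.norm(y)
    return Ro.from_matrix(np.c_[np.cross(y,z),y,z])
E
python3 - <<'E'
from h import *
t=cam("top");s=cam("side")
print("post top",tri(t,(317.6,197.8),s,(275.4,204)))
C=np.array([565.2,233.6]);W=np.array([518,211.])
print("well px",onz(t,160.7,192.7,55),"A",onz(t,149,173,116))
for n,P in(("corner",[*C,55]),("posttop pred",[502.3,-243.9,144.7]),("A",[*C,116]),("B",[486.3,-60.1,36])):print(n,np.round(proj(t,P),1),np.round(proj(s,P),1))
print(Ro.from_rotvec(get_obs()["ee_rot"]).as_matrix().round(3))
# side-view deck check
for d in([-80,-80],[80,-80],[80,80],[-80,80]):
    q=Ro.from_euler("z",-19.6,degrees=True).apply([*d,0])[:2]+C; print(d,np.round(proj(s,[*q,55]),1),np.round(proj(t,[*q,55]),1))
E
```

```text
post top (array([ 500.12905527, -244.57968082,  139.23201877]), np.float64(1.270951325430909))
well px [515.51746832 210.29838684  55.        ] A [562.36370332 231.10584845 116.        ]
corner [154.  176.2] [241.6 155.4]
posttop pred [317.8 196.5] [275.8 202.3]
A [148.2 172. ] [241. 142.]
B [251.  205.3] [249.9 201.2]
[[-0.964  0.268 -0.   ]
 [ 0.268  0.964 -0.   ]
 [ 0.    -0.    -1.   ]]
[-80, -80] [221.5 165.9] [168.1 210.4]
[80, -80] [262.2 164.3] [188.9 161.3]
[80, 80] [260.1 145.6] [140.4 143. ]
[-80, 80] [222.5 147.1] [118.7 191.3]
```

Request:
{"name": "servo_tool", "arguments": {
  "steps": [
    {"delta_pos": [-0.63,-0.44,-0.2],"dr": [0,0,0],"jaw": 0.6},
    {"delta_pos": [-0.63,-0.44,-0.2],"dr": [0,0,0],"jaw": 0.6},
    {"delta_pos": [-0.63,-0.44,-0.2],"dr": [0,0,0],"jaw": 0.6},
    {"delta_pos": [-0.63,-0.44,-0.2],"dr": [0,0,0],"jaw": 0.6},
    {"delta_pos": [-0.8,-0.9,-0.3],"dr": [0,0,0],"jaw": 0.6},
    {"delta_pos": [-0.8,-0.9,-0.3],"dr": [0,0,0],"jaw": 0.6},
    {"delta_pos": [-0.8,-0.9,-0.3],"dr": [0,0,0],"jaw": 0.6},
    {"delta_pos": [-0.8,-0.9,-0.3],"dr": [0,0,0],"jaw": 0.6}
  ]
}}

```text
time: 1.3
tool_pos: [313.2, 228.5, 321.9]
ee_rot: [0.428, 3.111, 0.001]
force: [-0.3, 0.4, 0.1]
width: 51.3
grasp_force: 0.0
```

Run:
```python
from h import *
a=np.array([-.477,.2316,.848]);R=rot(-a,[.437,.9,0]);top=np.array([501.5,-244,143.5])
o=get_obs();print(o["tool_pos"],o["time"],o["force"],o["width"]); print(delta([470,0,300],R),delta(top+50*a,R))
```

```text
[313.19077222 228.45694888 321.87576453] 1.3 [-0.27259761  0.39523046  0.07319427] 51.28688035543804
(array([-0.7088, -0.5922,  0.0732]), array([ 0.0161, -0.1771,  0.0553])) (array([-0.9421, -1.3315,  0.4532]), array([ 0.0161, -0.1771,  0.0553]))
```

Request:
{"name": "servo_tool", "arguments": {
  "steps": [
    {"delta_pos": [-0.71,-0.59,0.07],"dr": [0,0,0],"jaw": 0.6},
    {"delta_pos": [-0.71,-0.59,0.07],"dr": [0.0,0.0,0.0],"jaw": 0.6},
    {"delta_pos": [-0.71,-0.59,0.07],"dr": [0.016,-0.177,0.055],"jaw": 0.6},
    {"delta_pos": [-0.71,-0.59,0.07],"dr": [0.016,-0.177,0.055],"jaw": 0.6},
    {"delta_pos": [-0.9,-1.0,0.15],"dr": [0.016,-0.177,0.055],"jaw": 0.6},
    {"delta_pos": [-0.9,-1.0,0.15],"dr": [0.016,-0.177,0.055],"jaw": 0.6},
    {"delta_pos": [-0.9,-1.0,0.15],"dr": [0.016,-0.177,0.055],"jaw": 0.6},
    {"delta_pos": [-0.9,-1.0,0.15],"dr": [0.016,-0.177,0.055],"jaw": 0.6}
  ]
}}

```text
time: 2.3
tool_pos: [495.1, -132.1, 279.7]
ee_rot: [0.578, 2.534, -0.167]
force: [-0.1, -0.4, -1.1]
width: 51.0
grasp_force: 0.0
```

Run:
```python
from h import *
a=np.array([-.477,.2316,.848]);R=rot(-a,[.437,.9,0]);top=np.array([501.5,-244,143.5])
o=get_obs();print(o["tool_pos"],o["force"]); print(delta(top+40*a,R),delta(top-36*a,R))
t=cam("top");s=cam("side");cv2.imwrite("pics/a1.png",np.hstack([crop(t,270,110,100,120,400,480),crop(s,210,130,100,120,400,480)]))
```

```text
[ 495.09253383 -132.11566569  279.67190351] [-0.08728375 -0.35399352 -1.0561537 ]
(array([ 0.085 , -0.3257,  0.3488]), array([-0.0001, -0.0023,  0.0012])) (array([ 0.0832, -0.3256,  0.6021]), array([-0.0001, -0.0023,  0.0012]))
```

Request:
{"name": "servo_tool", "arguments": {
  "steps": [
    {"delta_pos": [0.085,-0.326,0.15],"dr": [0,0,0],"jaw": 0.6},
    {"delta_pos": [0.085,-0.326,0.25],"dr": [0,0,0],"jaw": 0.6},
    {"delta_pos": [0.085,-0.326,0.31],"dr": [0,0,0],"jaw": 0.6},
    {"delta_pos": [0.085,-0.326,0.31],"dr": [0,0,0],"jaw": 0.6}
  ]
}}

```text
time: 2.9
tool_pos: [498.0, -242.7, 226.7]
ee_rot: [0.595, 2.599, -0.149]
force: [-0.0, -0.4, 0.5]
width: 51.3
grasp_force: 0.0
```

Run:
```python
from h import *
a=np.array([-.477,.2316,.848]);R=rot(-a,[.437,.9,0]);top=np.array([501.5,-244,143.5])
o=get_obs();print(o["tool_pos"],o["force"]); print(delta(top+40*a,R),delta(top-36*a,R))
t=cam("top");s=cam("side");cv2.imwrite("pics/a1.png",np.hstack([crop(t,270,110,100,120,400,480),crop(s,230,130,100,120,400,480)]))
for c in(t,s):print(np.round(proj(c,o["tool_pos"]),1))
```

```text
[ 498.02481183 -242.71855016  226.68839096] [-0.02883889 -0.37037251  0.51679976]
(array([0.1281, 0.0015, 0.1182]), array([-0.0001, -0.0238,  0.0007])) (array([0.1093, 0.0016, 0.3708]), array([-0.0001, -0.0238,  0.0007]))
[322.9 193.6]
[274.4 179.5]
```

View pics/a1.png

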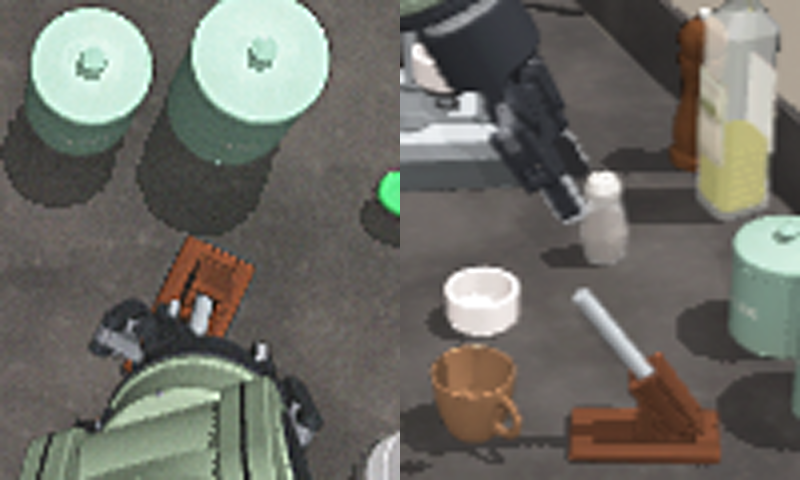

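The side view shows the fingers open above and in line with the post (post top at crop (580,297)). The move is incomplete, so I'll check the joint ranges.

Request:
{"name": "servo_tool", "arguments": {
  "steps": [
    {"delta_pos": [0.128,0.0015,0.118],"dr": [0,-0.024,0],"jaw": 0.6},
    {"delta_pos": [0.128,0.0015,0.118],"dr": [0,-0.024,0],"jaw": 0.6},
    {"delta_pos": [0.128,0.0015,0.118],"dr": [0,-0.024,0],"jaw": 0.6}
  ]
}}

```text
time: 3.38
tool_pos: [507.9, -244.7, 222.7]
ee_rot: [0.589, 2.596, -0.148]
force: [-0.4, -0.8, -0.2]
width: 51.4
grasp_force: 0.0
```

Run:
```python
from h import *
a=np.array([-.477,.2316,.848]);R=rot(-a,[.437,.9,0]);top=np.array([501.5,-244,143.5])
o=get_obs();print(o["tool_pos"],o["qpos"].round(2),o["qvel"].round(2)); print(delta(top+40*a,R),delta(top-36*a,R))
```

```text
[ 507.87462781 -244.70066115  222.67168681] [0.34 0.57 0.06 2.08 0.59 0.   0.91] [-0.   -0.   -0.   -0.   -0.39  0.    0.39]
(array([ 0.151 , -0.0065,  0.0907]), array([ 0.0005, -0.0226,  0.0017])) (array([ 0.133 , -0.0069,  0.3434]), array([ 0.0005, -0.0226,  0.0017]))
```

Run:
```python
from h import *
a=np.array([-.477,.2316,.848]);top=np.array([501.5,-244,143.5]);k=np.deg2rad(25)
z=[np.sin(k)*.9,-np.sin(k)*.437,-np.cos(k)];z=np.array(z);R=rot(z,[.437,.9,0])
g=top-17*a+19*z
print(g,delta(g+70*a,R),delta(g+30*a,R),delta(g,R))
```

```text
[ 516.83577228 -251.44619943  111.86415205] (array([ 0.1573, -0.0065,  0.1107]), array([0.0004, 0.0163, 0.0017])) (array([ 0.1478, -0.0067,  0.2437]), array([0.0004, 0.0163, 0.0017])) (array([ 0.1407, -0.0069,  0.3435]), array([0.0004, 0.0163, 0.0017]))
```

Request:
{"name": "servo_tool", "arguments": {
  "steps": [
    {"delta_pos": [0.157,-0.0065,0.08],"dr": [0,0.016,0.0],"jaw": 0.6},
    {"delta_pos": [0.157,-0.0065,0.08],"dr": [0,0.016,0.0],"jaw": 0.6},
    {"delta_pos": [0.157,-0.0065,0.08],"dr": [0,0.016,0.0],"jaw": 0.6},
    {"delta_pos": [0.157,-0.0065,0.08],"dr": [0,0.016,0.0],"jaw": 0.6}
  ]
}}

```text
time: 3.88
tool_pos: [487.1, -238.6, 192.8]
ee_rot: [0.607, 2.664, -0.13]
force: [0.3, 0.4, 0.5]
width: 51.2
grasp_force: 0.0
```

```bash
cat > g.py <<'E'
from h import *
a=np.array([-.477,.2316,.848]);top=np.array([501.5,-244,143.5]);k=np.deg2rad(25)
z=[np.sin(k)*.9,-np.sin(k)*.437,-np.cos(k)];z=np.array(z);R=rot(z,[.437,.9,0])
g=top-17*a+19*z
o=get_obs();print(o["tool_pos"],o["qpos"].round(2),o["width"])
print(delta(g+70*a,R),delta(g+30*a,R),delta(g,R))
E
python3 g.py
```

```text
[ 487.14601177 -238.56007007  192.75105652] [0.35 0.61 0.05 2.11 0.52 0.   0.99] 51.229863063672184
(array([0.0436, 0.0047, 0.0592]), array([ 0.0001, -0.0063,  0.0012])) (array([0.0247, 0.0046, 0.1912]), array([ 0.0001, -0.0063,  0.0012])) (array([0.0106, 0.0045, 0.2902]), array([ 0.0001, -0.0063,  0.0012]))
```

```bash
sed -i 's/deg2rad(25)/deg2rad(17)/' g.py; python3 g.py
```

```text
[ 487.14601177 -238.56007007  192.75105652] [0.35 0.61 0.05 2.11 0.52 0.   0.99] 51.229863063672184
(array([0.0524, 0.0048, 0.0587]), array([0.    , 0.0382, 0.0013])) (array([0.0336, 0.0047, 0.1907]), array([0.    , 0.0382, 0.0013])) (array([0.0194, 0.0046, 0.2897]), array([0.    , 0.0382, 0.0013]))
```

Request:
{"name": "servo_tool", "arguments": {
  "steps": [
    {"delta_pos": [0.052,0.005,0.05],"dr": [0,0.038,0.001],"jaw": 0.6},
    {"delta_pos": [0.052,0.005,0.05],"dr": [0,0.038,0.001],"jaw": 0.6},
    {"delta_pos": [0.052,0.005,0.05],"dr": [0,0.038,0.001],"jaw": 0.6}
  ]
}}

```text
time: 4.25
tool_pos: [479.8, -234.1, 172.5]
ee_rot: [0.639, 2.777, -0.096]
force: [-0.3, 0.6, 0.1]
width: 51.4
grasp_force: 0.0
```

```bash
python3 g.py
```

```text
[ 479.76741405 -234.14734562  172.46285195] [ 0.45  0.65 -0.11  2.04  0.52  0.19  0.99] 51.40082598803071
(array([-0.002 ,  0.0021,  0.0083]), array([-0.0001,  0.0005, -0.0001])) (array([-0.0364,  0.0021,  0.1371]), array([-0.0001,  0.0005, -0.0001])) (array([-0.0621,  0.0022,  0.2338]), array([-0.0001,  0.0005, -0.0001]))
```

Good; pose reached. Descend along the post axis, then close.

Request:
{"name": "servo_tool", "arguments": {
  "steps": [
    {"delta_pos": [-0.02,0.002,0.075],"dr": [0,0,0],"jaw": 0.6},
    {"delta_pos": [-0.036,0.002,0.137],"dr": [0,0,0],"jaw": 0.6},
    {"delta_pos": [-0.062,0.002,0.234],"dr": [0,0,0],"jaw": 0.6},
    {"delta_pos": [-0.062,0.002,0.234],"dr": [0,0,0],"jaw": 0.6}
  ]
}}

```text
time: 4.75
tool_pos: [514.3, -249.7, 109.5]
ee_rot: [0.638, 2.78, -0.096]
force: [0.3, 0.1, 0.9]
width: 51.4
grasp_force: 0.0
```

```bash
python3 - <<'E'
from h import *
t=cam("top");s=cam("side");cv2.imwrite("pics/a2.png",np.hstack([crop(t,290,160,60,60,400,400),crop(s,245,180,60,60,400,400)]))
E
python3 g.py
```

```text
[ 514.06213685 -249.68297932  111.02193722] [ 0.41  0.8  -0.04  1.97  0.54  0.1   0.97] 51.39769552703621
(array([ 0.0581, -0.0013, -0.2243]), array([-0.0001, -0.0001,  0.0003])) (array([ 0.0235, -0.0013, -0.0955]), array([-0.0001, -0.0001,  0.0003])) (array([-0.0024, -0.0013,  0.0011]), array([-0.0001, -0.0001,  0.0003]))
```

View pics/a2.png

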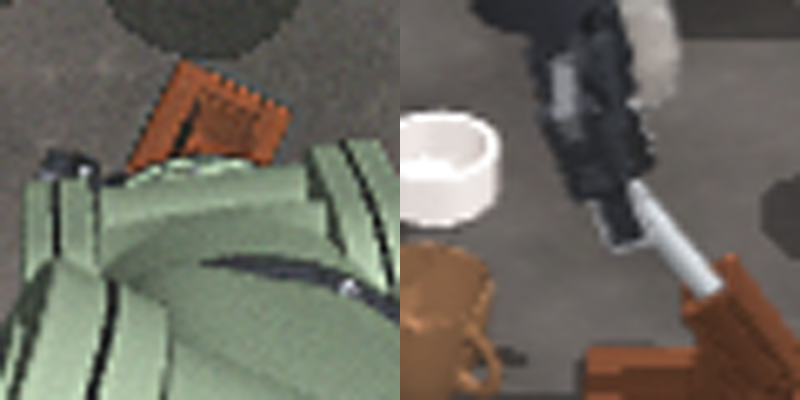

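The side crop shows the post entering between the fingers just above the tips (crop (630,190)). Closing.

Request:
{"name": "servo_tool", "arguments": {
  "newtons": 60,
  "steps": [
    {"delta_pos": [0,0,0],"dr": [0,0,0],"jaw": 0},
    {"delta_pos": [0,0,0],"dr": [0,0,0],"jaw": 0},
    {"delta_pos": [0,0,0],"dr": [0,0,0],"jaw": 0},
    {"delta_pos": [0,0,0],"dr": [0,0,0],"jaw": 0},
    {"delta_pos": [0,0,0],"dr": [0,0,0],"jaw": 0},
    {"delta_pos": [0,0,0],"dr": [0,0,0],"jaw": 0}
  ]
}}

```text
time: 5.6
tool_pos: [514.1, -250.3, 110.8]
ee_rot: [0.639, 2.779, -0.096]
force: [-5.0, 0.4, 9.4]
width: 12.2
grasp_force: 58.4
```

Request:
{"name": "servo_tool", "arguments": {
  "newtons": 100,
  "steps": [
    {"delta_pos": [0,0,0],"dr": [0,0,0],"jaw": 0},
    {"delta_pos": [0.016,0,-0.06],"dr": [0,0,0],"jaw": 0},
    {"delta_pos": [0.032,0,-0.12],"dr": [0,0,0],"jaw": 0},
    {"delta_pos": [0.048,0,-0.18],"dr": [0,0,0],"jaw": 0},
    {"delta_pos": [0.067,0,-0.25],"dr": [0,0,0],"jaw": 0},
    {"delta_pos": [0.067,0,-0.25],"dr": [0,0,0],"jaw": 0}
  ]
}}

```text
time: 6.35
tool_pos: [477.3, -232.1, 177.1]
ee_rot: [0.639, 2.778, -0.096]
force: [1.3, -0.7, -1.3]
width: 11.5
grasp_force: 98.0
```

Run:
```python
from h import *
o=get_obs();print(o["force"].round(1),o["width"],o["tool_pos"])
c=np.cos(np.deg2rad(-15));s_=np.sin(np.deg2rad(15))
R0=Ro.from_rotvec(o["ee_rot"])
print(R0.as_matrix().round(3))
t=cam("top");s=cam("side");cv2.imwrite("pics/a3.png",crop(s,225,150,100,90,800,600))
```

```text
[ 1.3 -0.7 -1.3] 11.541974053965923 [ 477.30679458 -232.11071031  177.14689261]
[[-0.86   0.437  0.263]
 [ 0.418  0.9   -0.128]
 [-0.293 -0.    -0.956]]
```

View pics/a3.png

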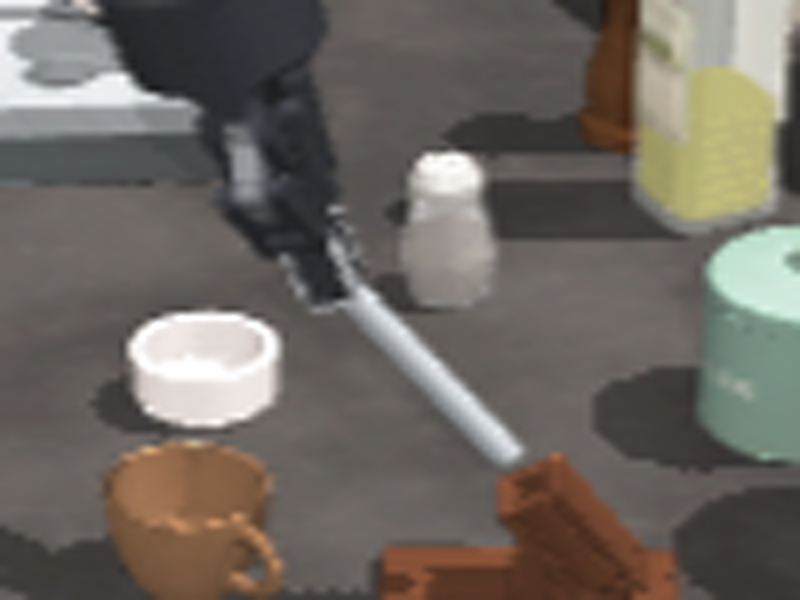

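The post is out of the bore: foot at crop (515,455), just above the tube mouth. I'll lift and turn it upright.

Request:
{"name": "servo_tool", "arguments": {
  "steps": [
    {"delta_pos": [-0.03,0,-0.1],"dr": [0,0,0],"jaw": 0},
    {"delta_pos": [-0.06,0,-0.2],"dr": [0,0.05,0],"jaw": 0},
    {"delta_pos": [-0.09,0,-0.29],"dr": [0,0.1,0],"jaw": 0},
    {"delta_pos": [-0.09,0,-0.29],"dr": [0,0.15,0],"jaw": 0},
    {"delta_pos": [-0.09,0,-0.29],"dr": [0,0.178,0],"jaw": 0},
    {"delta_pos": [-0.09,0,-0.29],"dr": [0,0.178,0],"jaw": 0}
  ]
}}

```text
time: 7.2
tool_pos: [478.5, -232.5, 265.4]
ee_rot: [-0.645, -2.805, -0.088]
force: [0.9, -0.3, -1.3]
width: 11.5
grasp_force: 97.9
```

Run:
```python
from h import *
o=get_obs();P=o["tool_pos"];R0=Ro.from_rotvec(o["ee_rot"]);print(P,R0.as_matrix().round(3),o["qpos"].round(2))
t=cam("top");s=cam("side");cv2.imwrite("pics/a4.png",crop(s,225,130,80,80,600,600))
f=Ro.from_euler("z",50.5,degrees=True)
print(P+[-3,3,-120],np.round(proj(s,P+[0,0,-100]),1))
np.savez("s.npz",p=s["pixels"])
print(delta([505,0,235],f*R0),delta([505,180,235],f*R0))
```

```text
[ 478.47362222 -232.46401586  265.39119495] [[-0.867  0.437 -0.239]
 [ 0.421  0.899  0.117]
 [ 0.266  0.    -0.964]] [ 0.6   0.77 -0.44  1.28  0.25  1.41  1.28]
[ 475.47362222 -229.46401586  145.39119495] [267.  196.5]
(array([0.2225, 0.7354, 0.1659]), array([ 0.074 ,  0.001 , -0.2705])) (array([0.4754, 1.2752, 0.2348]), array([ 0.074 ,  0.001 , -0.2705]))
```

View pics/a4.png

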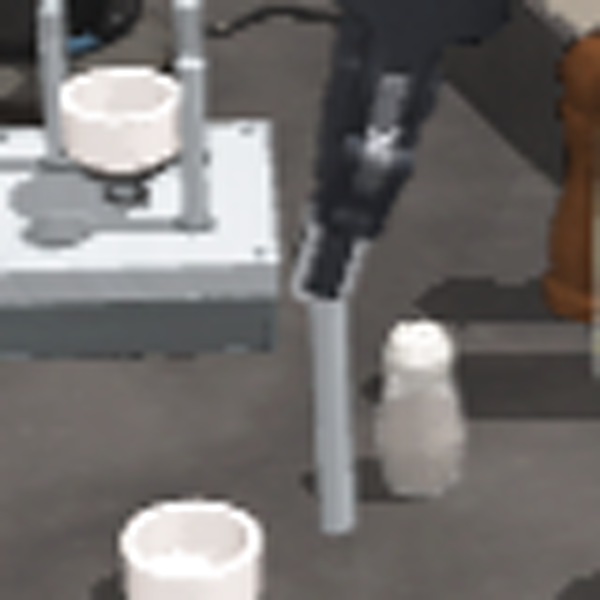

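Post hangs nearly upright. Its centreline runs from crop (326,305) to the foot at (339,528). Checking the tilt against true vertical.

Run:
```python
from h import *
o=get_obs();P=o["tool_pos"];s=cam("side");t=cam("top")
R0=Ro.from_rotvec(o["ee_rot"]); 
im=s["pixels"].astype(int)[166:202,258:285]
v=im.sum(2)
rows=[];
for r in range(172-166,199-166):
    x=np.arange(27);m=(v[r]>330)&(x<17)&(x>5);w=np.where(m)[0]; rows.append((r+166,258+w.mean() if len(w) else np.nan,len(w)))
rows=np.array(rows);g=(rows[:,2]>=4)&(rows[:,2]<=8);k=np.polyfit(rows[g,0],rows[g,1],1);print("slope px/px",k[0],rows[::5])
g=P-19*R0.as_matrix()[:,2]
p0=np.array(proj(s,g-[0,0,20]));p1=np.array(proj(s,g-[0,0,130]));print(p0,p1,"vertical slope",(p1-p0)[0]/(p1-p0)[1])
A=R0.as_matrix()[:,0]  # tilt in plane perp to y
h=np.array([A[0],A[1],0]);h/=np.linalg.norm(h)
for d in(-6,-3,3,6):
    q=np.array(proj(s,g-110*np.array([0,0,1])+110*np.sin(np.deg2rad(d))*h));print(d,"deg foot towards toolx(-world x):",(q-p0)[0]/(q-p0)[1])
```

```text
slope px/px 0.04517704517704939 [[172.  268.5   6. ]
 [177.  269.    5. ]
 [182.  269.    5. ]
 [187.  269.    5. ]
 [192.  269.    5. ]
 [197.  270.    5. ]]
[268.41872784 168.39836292] [268.63245469 199.69771211] vertical slope 0.00682847595544078
-6 deg foot towards toolx(-world x): 0.15434955636183506
-3 deg foot towards toolx(-world x): 0.08077397811232842
3 deg foot towards toolx(-world x): -0.06728553395147403
6 deg foot towards toolx(-world x): -0.14136479184738707
```

Run:
```python
from h import *
o=get_obs();R0=Ro.from_rotvec(o["ee_rot"])
Rt=Ro.from_euler("z",50.5,degrees=True)*R0*Ro.from_rotvec([0,np.deg2rad(1.6),0])
np.save("Rt.npy",Rt.as_rotvec()); print(Rt.as_matrix().round(3)); print(delta([505,0,235],Rt))
```

```text
[[-0.871 -0.417 -0.261]
 [-0.399  0.909 -0.12 ]
 [ 0.287 -0.    -0.958]]
(array([0.2206, 0.7357, 0.1678]), array([ 0.0768,  0.0082, -0.2698]))
```

Request:
{"name": "servo_tool", "arguments": {
  "steps": [
    {"delta_pos": [0.22,0.736,0.168],"dr": [0,0,0],"jaw": 0},
    {"delta_pos": [0.22,0.736,0.168],"dr": [0.015,0.002,-0.054],"jaw": 0},
    {"delta_pos": [0.22,0.736,0.168],"dr": [0.031,0.003,-0.108],"jaw": 0},
    {"delta_pos": [0.22,0.736,0.168],"dr": [0.046,0.005,-0.162],"jaw": 0},
    {"delta_pos": [0.22,0.736,0.168],"dr": [0.061,0.007,-0.216],"jaw": 0},
    {"delta_pos": [0.22,0.736,0.168],"dr": [0.077,0.008,-0.27],"jaw": 0},
    {"delta_pos": [0.22,0.736,0.168],"dr": [0.077,0.008,-0.27],"jaw": 0}
  ]
}}

```text
time: 8.28
tool_pos: [504.9, 0.6, 235.8]
ee_rot: [0.611, -2.791, 0.09]
force: [-0.2, -0.9, -2.0]
width: 11.3
grasp_force: 98.1
```

```bash
cat > w.py <<'E'
from h import *
import sys
Rt=Ro.from_rotvec(np.load("Rt.npy")); z=Rt.as_matrix()[:,2]
o=get_obs();R0=Ro.from_rotvec(o["ee_rot"]);M=R0.as_matrix()
foot=o["tool_pos"]-19*M[:,2]-130*Rt_up if False else o["tool_pos"]-19*z-[0,0,130]
print("foot",foot.round(1),"F",o["force"].round(1),"t",o["time"],o["qpos"].round(2))
if len(sys.argv)>3:
    T=np.array([float(v) for v in sys.argv[1:4]])+19*z+[0,0,130]
    print(delta(T,Rt))
E
sed -i 's/o\["tool_pos"\]-19\*M\[:,2\]-130\*Rt_up if False else //' w.py
python3 w.py 517 210.7 85
```

```text
foot [509.9   2.9 124. ] F [-0.2 -0.9 -2. ] t 8.275 [ 0.18  0.79 -0.63  1.44  0.46  1.36  1.47]
(array([-0.3349,  0.6195,  0.0351]), array([-0.0002,  0.0004,  0.0004]))
```

Request:
{"name": "servo_tool", "arguments": {
  "steps": [
    {"delta_pos": [-0.335,0.62,0],"dr": [0,0,0],"jaw": 0},
    {"delta_pos": [-0.335,0.62,0.0],"dr": [0,0,0],"jaw": 0},
    {"delta_pos": [-0.335,0.62,0.0],"dr": [0,0,0],"jaw": 0},
    {"delta_pos": [-0.335,0.62,0.035],"dr": [0,0,0],"jaw": 0},
    {"delta_pos": [-0.335,0.62,0.035],"dr": [0,0,0],"jaw": 0},
    {"delta_pos": [-0.335,0.62,0.035],"dr": [0,0,0],"jaw": 0}
  ]
}}

```text
time: 9.02
tool_pos: [512.7, 206.9, 197.0]
ee_rot: [0.604, -2.792, 0.091]
force: [1.1, -0.5, -1.0]
width: 11.4
grasp_force: 98.3
```

```bash
python3 w.py 517 210.7 60
python3 - <<'E'
from h import *
t=cam("top");s=cam("side");cv2.imwrite("pics/a5.png",np.hstack([crop(t,130,150,60,60,400,400),crop(s,210,120,60,60,400,400)]))
P=get_obs()["tool_pos"];print(np.round(proj(t,[517,210.7,55]),1),np.round(proj(s,[517,210.7,55]),1))
E
```

```text
foot [517.7 209.1  85.2] F [ 1.1 -0.5 -1. ] t 9.025 [-0.18  0.92 -0.61  1.27  0.42  1.39  1.19]
(array([-0.024 ,  0.0058,  0.0803]), array([-0.    ,  0.0003, -0.001 ]))
[160.6 192.2] [232.3 160.2]
```

View pics/a5.png

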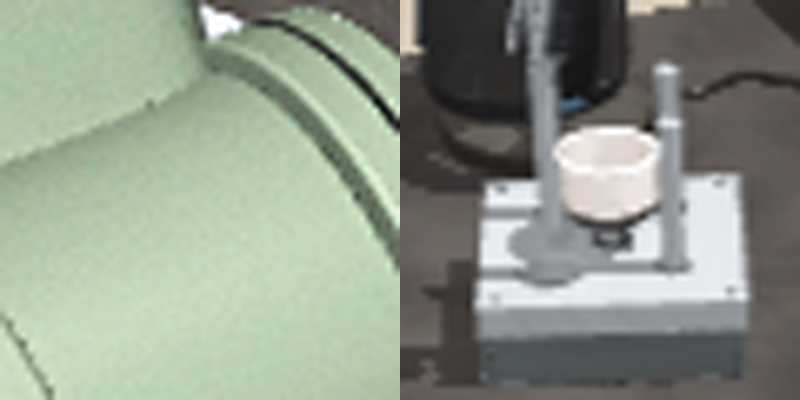

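Request:
{"name": "servo_tool", "arguments": {
  "steps": [
    {"delta_pos": [-0.024,0.006,0.08],"dr": [0,0,0],"jaw": 0},
    {"delta_pos": [-0.031,0.006,0.105],"dr": [0,0,0],"jaw": 0},
    {"delta_pos": [-0.038,0.006,0.128],"dr": [0,0,0],"jaw": 0},
    {"delta_pos": [-0.038,0.006,0.128],"dr": [0,0,0],"jaw": 0}
  ]
}}

```text
time: 9.62
tool_pos: [511.5, 209.4, 156.7]
ee_rot: [0.609, -2.79, 0.09]
force: [0.7, 0.5, -0.8]
width: 11.5
grasp_force: 98.3
```

```bash
python3 w.py 517 210.7 36
```

```text
foot [516.5 211.7  44.9] F [ 0.7  0.5 -0.8] t 9.625 [-0.19  0.96 -0.6   1.31  0.44  1.3   1.17]
(array([-0.0088, -0.0036,  0.0283]), array([-0.0001,  0.0001,  0.0001]))
```

Request:
{"name": "servo_tool", "arguments": {
  "steps": [
    {"delta_pos": [-0.005,0,0.016],"dr": [0,0,0],"jaw": 0},
    {"delta_pos": [-0.0077,0,0.0255],"dr": [0,0,0],"jaw": 0},
    {"delta_pos": [-0.0096,0,0.032],"dr": [0,0,0],"jaw": 0},
    {"delta_pos": [-0.0106,0,0.035],"dr": [0,0,0],"jaw": 0}
  ]
}}

```text
time: 10.12
tool_pos: [511.7, 209.7, 146.6]
ee_rot: [0.609, -2.791, 0.09]
force: [-1.1, -0.6, 24.0]
width: 11.5
grasp_force: 100.7
```

```bash
python3 w.py
```

```text
foot [516.6 212.   34.8] F [-1.1 -0.6 24. ] t 10.125 [-0.19  0.98 -0.6   1.32  0.45  1.28  1.17]
```

Floor contact at 24 N, no drop at the first point. Now I'll probe the grid around it, hopping 3 mm at a time in the dispenser's axes.

Request:
{"name": "servo_tool", "arguments": {
  "newtons": 120,
  "steps": [
    {"delta_pos": [-0.0043,-0.007,-0.01],"dr": [0,0,0],"jaw": 0},
    {"delta_pos": [-0.0067,-0.007,-0.002],"dr": [0,0,0],"jaw": 0},
    {"delta_pos": [-0.0067,-0.007,-0.002],"dr": [0,0,0],"jaw": 0}
  ]
}}

```text
time: 10.5
tool_pos: [514.6, 208.6, 146.6]
ee_rot: [0.609, -2.792, 0.09]
force: [1.0, -1.9, 20.5]
width: 11.1
grasp_force: 119.3
```

Request:
{"name": "servo_tool", "arguments": {
  "steps": [
    {"delta_pos": [-0.0043,0.007,-0.01],"dr": [0,0,0],"jaw": 0},
    {"delta_pos": [-0.0067,0.007,-0.002],"dr": [0,0,0],"jaw": 0},
    {"delta_pos": [-0.0067,0.007,-0.002],"dr": [0,0,0],"jaw": 0}
  ]
}}

```text
time: 10.88
tool_pos: [515.5, 211.8, 146.7]
ee_rot: [0.61, -2.791, 0.089]
force: [-0.2, -1.8, 23.7]
width: 11.4
grasp_force: 120.4
```

Request:
{"name": "servo_tool", "arguments": {
  "steps": [
    {"delta_pos": [0.0091,0.007,-0.006],"dr": [0,0,0],"jaw": 0},
    {"delta_pos": [0.0067,0.007,0.002],"dr": [0,0,0],"jaw": 0},
    {"delta_pos": [0.0067,0.007,0.002],"dr": [0,0,0],"jaw": 0}
  ]
}}

```text
time: 11.25
tool_pos: [512.6, 212.7, 146.7]
ee_rot: [0.61, -2.791, 0.089]
force: [-1.5, -1.4, 25.8]
width: 10.9
grasp_force: 120.7
```

Request:
{"name": "servo_tool", "arguments": {
  "steps": [
    {"delta_pos": [0.0091,0.007,-0.006],"dr": [0,0,0],"jaw": 0},
    {"delta_pos": [0.0067,0.007,0.002],"dr": [0,0,0],"jaw": 0},
    {"delta_pos": [0.0067,0.007,0.002],"dr": [0,0,0],"jaw": 0}
  ]
}}

```text
time: 11.62
tool_pos: [509.8, 213.8, 146.7]
ee_rot: [0.61, -2.791, 0.089]
force: [-1.4, -0.3, 26.9]
width: 11.5
grasp_force: 120.9
```

Request:
{"name": "servo_tool", "arguments": {
  "steps": [
    {"delta_pos": [0.0091,-0.007,-0.006],"dr": [0,0,0],"jaw": 0},
    {"delta_pos": [0.0067,-0.007,0.002],"dr": [0,0,0],"jaw": 0},
    {"delta_pos": [0.0067,-0.007,0.002],"dr": [0,0,0],"jaw": 0}
  ]
}}

```text
time: 12.0
tool_pos: [508.9, 210.7, 146.7]
ee_rot: [0.609, -2.791, 0.09]
force: [-0.5, -2.7, 27.9]
width: 11.2
grasp_force: 120.8
```

Request:
{"name": "servo_tool", "arguments": {
  "steps": [
    {"delta_pos": [0.0091,-0.007,-0.006],"dr": [0,0,0],"jaw": 0},
    {"delta_pos": [0.0067,-0.007,0.002],"dr": [0,0,0],"jaw": 0},
    {"delta_pos": [0.0067,-0.007,0.002],"dr": [0,0,0],"jaw": 0}
  ]
}}

```text
time: 12.38
tool_pos: [507.9, 207.8, 146.7]
ee_rot: [0.609, -2.791, 0.09]
force: [-0.4, -1.7, 26.8]
width: 11.2
grasp_force: 120.8
```

Request:
{"name": "servo_tool", "arguments": {
  "steps": [
    {"delta_pos": [-0.0043,-0.007,-0.01],"dr": [0,0,0],"jaw": 0},
    {"delta_pos": [-0.0067,-0.007,-0.002],"dr": [0,0,0],"jaw": 0},
    {"delta_pos": [-0.0067,-0.007,-0.002],"dr": [0,0,0],"jaw": 0}
  ]
}}

```text
time: 12.75
tool_pos: [510.8, 206.8, 146.5]
ee_rot: [0.609, -2.791, 0.09]
force: [0.8, -1.9, 25.0]
width: 11.3
grasp_force: 120.8
```

Request:
{"name": "servo_tool", "arguments": {
  "steps": [
    {"delta_pos": [-0.0043,-0.007,-0.01],"dr": [0,0,0],"jaw": 0},
    {"delta_pos": [-0.0067,-0.007,-0.002],"dr": [0,0,0],"jaw": 0},
    {"delta_pos": [-0.0067,-0.007,-0.002],"dr": [0,0,0],"jaw": 0}
  ]
}}

```text
time: 13.12
tool_pos: [513.5, 205.7, 146.3]
ee_rot: [0.609, -2.791, 0.09]
force: [-0.2, -1.9, 22.6]
width: 11.3
grasp_force: 120.5
```

Request:
{"name": "servo_tool", "arguments": {
  "steps": [
    {"delta_pos": [-0.0043,-0.007,-0.01],"dr": [0,0,0],"jaw": 0},
    {"delta_pos": [-0.0067,-0.007,-0.002],"dr": [0,0,0],"jaw": 0},
    {"delta_pos": [-0.0067,-0.007,-0.002],"dr": [0,0,0],"jaw": 0}
  ]
}}

```text
time: 13.5
tool_pos: [516.3, 204.7, 146.5]
ee_rot: [0.609, -2.791, 0.09]
force: [0.4, -2.0, 24.1]
width: 11.1
grasp_force: 120.6
```

Request:
{"name": "servo_tool", "arguments": {
  "steps": [
    {"delta_pos": [-0.0043,0.007,-0.01],"dr": [0,0,0],"jaw": 0},
    {"delta_pos": [-0.0067,0.007,-0.002],"dr": [0,0,0],"jaw": 0},
    {"delta_pos": [-0.0067,0.007,-0.002],"dr": [0,0,0],"jaw": 0}
  ]
}}

```text
time: 13.88
tool_pos: [517.2, 207.9, 146.6]
ee_rot: [0.61, -2.791, 0.089]
force: [0.4, -0.2, 24.9]
width: 11.4
grasp_force: 120.9
```

Request:
{"name": "servo_tool", "arguments": {
  "steps": [
    {"delta_pos": [-0.0043,0.007,-0.01],"dr": [0,0,0],"jaw": 0},
    {"delta_pos": [-0.0067,0.007,-0.002],"dr": [0,0,0],"jaw": 0},
    {"delta_pos": [-0.0067,0.007,-0.002],"dr": [0,0,0],"jaw": 0}
  ]
}}

```text
time: 14.25
tool_pos: [518.3, 210.7, 146.7]
ee_rot: [0.61, -2.791, 0.089]
force: [-0.9, -0.7, 27.0]
width: 11.3
grasp_force: 121.2
```

Request:
{"name": "servo_tool", "arguments": {
  "steps": [
    {"delta_pos": [-0.0043,0.007,-0.01],"dr": [0,0,0],"jaw": 0},
    {"delta_pos": [-0.0067,0.007,-0.002],"dr": [0,0,0],"jaw": 0},
    {"delta_pos": [-0.0067,0.007,-0.002],"dr": [0,0,0],"jaw": 0}
  ]
}}

```text
time: 14.62
tool_pos: [519.3, 213.6, 146.7]
ee_rot: [0.61, -2.791, 0.089]
force: [-1.1, -0.8, 27.3]
width: 11.2
grasp_force: 121.3
```

Request:
{"name": "servo_tool", "arguments": {
  "steps": [
    {"delta_pos": [0.0091,0.007,-0.006],"dr": [0,0,0],"jaw": 0},
    {"delta_pos": [0.0067,0.007,0.002],"dr": [0,0,0],"jaw": 0},
    {"delta_pos": [0.0067,0.007,0.002],"dr": [0,0,0],"jaw": 0}
  ]
}}

```text
time: 15.0
tool_pos: [516.4, 214.5, 146.7]
ee_rot: [0.61, -2.791, 0.089]
force: [-1.6, -0.2, 28.9]
width: 11.2
grasp_force: 121.4
```

Request:
{"name": "servo_tool", "arguments": {
  "steps": [
    {"delta_pos": [0.0091,0.007,-0.006],"dr": [0,0,0],"jaw": 0},
    {"delta_pos": [0.0067,0.007,0.002],"dr": [0,0,0],"jaw": 0},
    {"delta_pos": [0.0067,0.007,0.002],"dr": [0,0,0],"jaw": 0}
  ]
}}

```text
time: 15.38
tool_pos: [513.7, 215.5, 146.7]
ee_rot: [0.61, -2.791, 0.089]
force: [-1.0, -0.3, 29.4]
width: 11.2
grasp_force: 121.4
```

Request:
{"name": "servo_tool", "arguments": {
  "steps": [
    {"delta_pos": [0.0091,0.007,-0.006],"dr": [0,0,0],"jaw": 0},
    {"delta_pos": [0.0067,0.007,0.002],"dr": [0,0,0],"jaw": 0},
    {"delta_pos": [0.0067,0.007,0.002],"dr": [0,0,0],"jaw": 0}
  ]
}}

```text
time: 15.75
tool_pos: [510.9, 216.6, 146.7]
ee_rot: [0.61, -2.791, 0.089]
force: [-1.7, -1.4, 29.0]
width: 11.3
grasp_force: 121.4
```

Request:
{"name": "servo_tool", "arguments": {
  "steps": [
    {"delta_pos": [0.0091,0.007,-0.006],"dr": [0,0,0],"jaw": 0},
    {"delta_pos": [0.0067,0.007,0.002],"dr": [0,0,0],"jaw": 0},
    {"delta_pos": [0.0067,0.007,0.002],"dr": [0,0,0],"jaw": 0}
  ]
}}

```text
time: 16.12
tool_pos: [508.1, 217.6, 146.7]
ee_rot: [0.61, -2.791, 0.089]
force: [-0.7, -1.2, 29.6]
width: 11.3
grasp_force: 121.5
```

A small dip at grid point (+1,-1) suggests the socket lies toward -y, so I'll probe row -2.

Request:
{"name": "servo_tool", "arguments": {
  "steps": [
    {"delta_pos": [0.0024,0,-0.008],"dr": [0,0,0],"jaw": 0},
    {"delta_pos": [0.0091,-0.049,-0.006],"dr": [0,0,0],"jaw": 0},
    {"delta_pos": [0.0067,-0.049,0.002],"dr": [0,0,0],"jaw": 0},
    {"delta_pos": [0.0067,-0.049,0.002],"dr": [0,0,0],"jaw": 0}
  ]
}}

```text
time: 16.62
tool_pos: [512.3, 202.2, 145.2]
ee_rot: [0.608, -2.79, 0.091]
force: [0.3, 0.1, -0.5]
width: 11.1
grasp_force: 117.1
```

Request:
{"name": "servo_tool", "arguments": {
  "steps": [
    {"delta_pos": [-0.0043,-0.007,-0.01],"dr": [0,0,0],"jaw": 0},
    {"delta_pos": [-0.0067,-0.007,-0.002],"dr": [0,0,0],"jaw": 0},
    {"delta_pos": [-0.0067,-0.007,-0.002],"dr": [0,0,0],"jaw": 0}
  ]
}}

```text
time: 17.0
tool_pos: [515.3, 201.9, 146.3]
ee_rot: [0.609, -2.791, 0.09]
force: [0.0, -3.0, 14.6]
width: 11.1
grasp_force: 120.0
```

Request:
{"name": "servo_tool", "arguments": {
  "steps": [
    {"delta_pos": [0.0158,0.014,-0.004],"dr": [0,0,0],"jaw": 0},
    {"delta_pos": [0.0134,0.014,0.004],"dr": [0,0,0],"jaw": 0},
    {"delta_pos": [0.0134,0.014,0.004],"dr": [0,0,0],"jaw": 0}
  ]
}}

```text
time: 17.38
tool_pos: [509.4, 204.5, 146.5]
ee_rot: [0.61, -2.791, 0.089]
force: [-1.5, 0.1, 20.3]
width: 11.2
grasp_force: 119.8
```

The socket is at (+1,-2): force is zero and the foot sits lower. Going back and lowering.

Request:
{"name": "servo_tool", "arguments": {
  "steps": [
    {"delta_pos": [-0.0043,-0.007,-0.01],"dr": [0,0,0],"jaw": 0},
    {"delta_pos": [-0.0067,-0.007,-0.002],"dr": [0,0,0],"jaw": 0},
    {"delta_pos": [-0.0077,-0.007,0.001],"dr": [0,0,0],"jaw": 0},
    {"delta_pos": [-0.0077,-0.007,0.001],"dr": [0,0,0],"jaw": 0}
  ]
}}

```text
time: 17.88
tool_pos: [512.1, 202.9, 144.4]
ee_rot: [0.61, -2.79, 0.09]
force: [0.1, -0.5, -1.5]
width: 11.3
grasp_force: 117.5
```

Request:
{"name": "servo_tool", "arguments": {
  "steps": [
    {"delta_pos": [-0.001,0,0.0032],"dr": [0,0,0],"jaw": 0},
    {"delta_pos": [-0.001,0,0.0032],"dr": [0,0,0],"jaw": 0}
  ]
}}

```text
time: 18.12
tool_pos: [512.2, 203.0, 143.6]
ee_rot: [0.61, -2.79, 0.09]
force: [0.6, -0.5, -1.6]
width: 11.0
grasp_force: 117.5
```

Request:
{"name": "servo_tool", "arguments": {
  "steps": [
    {"delta_pos": [-0.0015,0,0.0048],"dr": [0,0,0],"jaw": 0},
    {"delta_pos": [-0.002,0,0.0064],"dr": [0,0,0],"jaw": 0},
    {"delta_pos": [-0.002,0,0.0064],"dr": [0,0,0],"jaw": 0}
  ]
}}

```text
time: 18.5
tool_pos: [512.2, 203.0, 141.6]
ee_rot: [0.61, -2.79, 0.09]
force: [0.2, -0.6, -2.0]
width: 10.9
grasp_force: 117.5
```

Request:
{"name": "servo_tool", "arguments": {
  "steps": [
    {"delta_pos": [-0.001,0,0.0032],"dr": [0,0,0],"jaw": 0},
    {"delta_pos": [-0.002,0,0.0064],"dr": [0,0,0],"jaw": 0},
    {"delta_pos": [-0.002,0,0.0064],"dr": [0,0,0],"jaw": 0}
  ]
}}

```text
time: 18.88
tool_pos: [512.2, 203.0, 139.6]
ee_rot: [0.61, -2.79, 0.09]
force: [-0.0, -0.3, -2.3]
width: 11.2
grasp_force: 117.5
```

Request:
{"name": "servo_tool", "arguments": {
  "steps": [
    {"delta_pos": [-0.002,0,0.0064],"dr": [0,0,0],"jaw": 0},
    {"delta_pos": [-0.004,0,0.0128],"dr": [0,0,0],"jaw": 0},
    {"delta_pos": [-0.006,0,0.0192],"dr": [0,0,0],"jaw": 0},
    {"delta_pos": [-0.006,0,0.0192],"dr": [0,0,0],"jaw": 0}
  ]
}}

```text
time: 19.38
tool_pos: [512.3, 202.9, 133.4]
ee_rot: [0.61, -2.79, 0.09]
force: [0.6, -0.8, -1.5]
width: 11.6
grasp_force: 117.5
```

Request:
{"name": "servo_tool", "arguments": {
  "steps": [
    {"delta_pos": [-0.002,0,0.0064],"dr": [0,0,0],"jaw": 0},
    {"delta_pos": [-0.004,0,0.0128],"dr": [0,0,0],"jaw": 0},
    {"delta_pos": [-0.006,0,0.0192],"dr": [0,0,0],"jaw": 0},
    {"delta_pos": [-0.006,0,0.0192],"dr": [0,0,0],"jaw": 0}
  ]
}}

```text
time: 19.88
tool_pos: [512.4, 203.0, 127.4]
ee_rot: [0.61, -2.79, 0.09]
force: [0.8, -0.9, -2.3]
width: 11.1
grasp_force: 117.4
```

Request:
{"name": "servo_tool", "arguments": {
  "steps": [
    {"delta_pos": [-0.003,0,0.0096],"dr": [0,0,0],"jaw": 0},
    {"delta_pos": [-0.006,0,0.0192],"dr": [0,0,0],"jaw": 0},
    {"delta_pos": [-0.009,0,0.0288],"dr": [0,0,0],"jaw": 0},
    {"delta_pos": [-0.009,0,0.0288],"dr": [0,0,0],"jaw": 0}
  ]
}}

```text
time: 20.38
tool_pos: [512.5, 203.0, 118.3]
ee_rot: [0.609, -2.79, 0.09]
force: [-0.2, -0.9, -2.8]
width: 11.3
grasp_force: 117.3
```

Request:
{"name": "servo_tool", "arguments": {
  "steps": [
    {"delta_pos": [-0.001,0,0.0032],"dr": [0,0,0],"jaw": 0},
    {"delta_pos": [-0.0018,0,0.0058],"dr": [0,0,0],"jaw": 0},
    {"delta_pos": [-0.0018,0,0.0058],"dr": [0,0,0],"jaw": 0}
  ]
}}

```text
time: 20.75
tool_pos: [512.6, 203.1, 117.0]
ee_rot: [0.61, -2.79, 0.09]
force: [-0.0, -0.8, 4.0]
width: 11.2
grasp_force: 118.0
```

Request:
{"name": "servo_tool", "arguments": {
  "steps": [
    {"delta_pos": [-0.0008,0,0.0025],"dr": [0,0,0],"jaw": 0},
    {"delta_pos": [-0.0008,0,0.0025],"dr": [0,0,0],"jaw": 0}
  ]
}}

```text
time: 21.0
tool_pos: [512.7, 203.2, 116.8]
ee_rot: [0.61, -2.791, 0.09]
force: [0.7, -1.2, 16.6]
width: 11.3
grasp_force: 119.6
```

Request:
{"name": "servo_tool", "arguments": {
  "newtons": 40,
  "steps": [
    {"delta_pos": [0,0,0],"dr": [0,0,0],"jaw": 0.4},
    {"delta_pos": [0,0,0],"dr": [0,0,0],"jaw": 0.4},
    {"delta_pos": [0,0,0],"dr": [0,0,0],"jaw": 0.4},
    {"delta_pos": [0.029,0,-0.096],"dr": [0,0,0],"jaw": 0.4},
    {"delta_pos": [0.058,0,-0.192],"dr": [0,0,0],"jaw": 0.4},
    {"delta_pos": [0.144,0,-0.479],"dr": [0,0,0],"jaw": 0.4},
    {"delta_pos": [0.144,0,-0.479],"dr": [0,0,0],"jaw": 0.4},
    {"delta_pos": [0.144,0,-0.479],"dr": [0,0,0],"jaw": 0.4}
  ]
}}

```text
time: 22.0
tool_pos: [512.7, 203.5, 267.5]
ee_rot: [0.61, -2.793, 0.089]
force: [-0.2, 0.6, -1.4]
width: 33.9
grasp_force: 0.0
```

Run:
```python
from h import *
o=get_obs();R0=Ro.from_rotvec(o["ee_rot"]);P=o["tool_pos"];print(P,o["width"])
# down, y along dispenser y  axis (yaw -19.6+90=70.4)
y=[np.cos(np.deg2rad(70.4)),np.sin(np.deg2rad(70.4)),0]
R=rot([0,0,-1],y);np.save("Rd.npy",R.as_rotvec());print(delta([487,60,240],R),delta([487,-60,150],R))
s=cam("side");cv2.imwrite("pics/a6.png",crop(s,210,110,60,60,500,500))
```

```text
[512.7078874  203.51945061 267.53349378] 33.94812096214581
(array([ 0.2398, -0.399 ,  0.167 ]), array([-0.0356, -0.0871,  0.2441])) (array([ 0.3144, -0.7624,  0.5023]), array([-0.0356, -0.0871,  0.2441]))
```

View pics/a6.png

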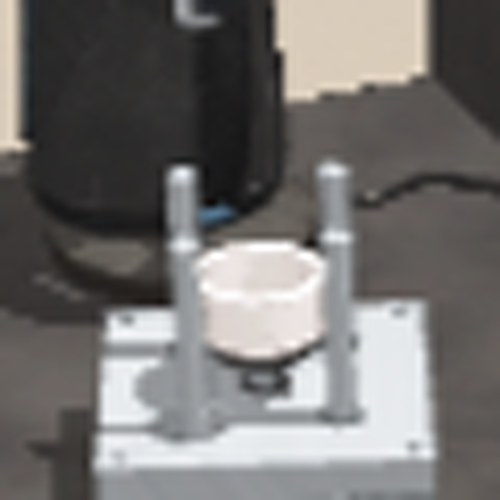

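The side view shows the post standing upright in the well, level with the fixed posts. On to ramekin B.

Request:
{"name": "servo_tool", "arguments": {
  "steps": [
    {"delta_pos": [0.24,-0.4,0.167],"dr": [-0.007,-0.017,0.05],"jaw": 1},
    {"delta_pos": [0.24,-0.4,0.167],"dr": [-0.015,-0.035,0.1],"jaw": 1},
    {"delta_pos": [0.24,-0.4,0.167],"dr": [-0.022,-0.052,0.15],"jaw": 1},
    {"delta_pos": [0.314,-0.76,0.4],"dr": [-0.029,-0.07,0.2],"jaw": 1},
    {"delta_pos": [0.314,-0.76,0.5],"dr": [-0.036,-0.087,0.244],"jaw": 1},
    {"delta_pos": [0.314,-0.76,0.5],"dr": [-0.036,-0.087,0.244],"jaw": 1},
    {"delta_pos": [0.314,-0.76,0.5],"dr": [-0.036,-0.087,0.244],"jaw": 1},
    {"delta_pos": [0.314,-0.76,0.5],"dr": [-0.036,-0.087,0.244],"jaw": 1}
  ]
}}

```text
time: 23.05
tool_pos: [486.5, -58.7, 149.6]
ee_rot: [-0.532, -3.093, -0.0]
force: [-0.0, -0.6, 0.3]
width: 85.1
grasp_force: 0.0
```

Run:
```python
from h import *
R=Ro.from_rotvec(np.load("Rd.npy"));o=get_obs();print(o["tool_pos"],o["width"],o["time"])
print(delta([486.3,-60.1,60],R),delta([486.3,-60.1,4],R))
for n,(u,v) in(("top",(148.2,172)),("side",(241,142))):
    c=cam(n);p=c["pixels"].astype(int);u,v=int(u),int(v)
    m=((p[...,0]-p[...,2]>6)&(p[...,0]>150)).astype(np.uint8);k=np.zeros_like(m);k[v-14:v+18,u-16:u+17]=m[v-14:v+18,u-16:u+17]
    cs=max(cv2.findContours(k,cv2.RETR_EXTERNAL,cv2.CHAIN_APPROX_NONE)[0],key=cv2.contourArea)
    x,y,w,h=cv2.boundingRect(cs);print(n,x,y,w,h)
    if n=="top":
        (a,b),r=cv2.minEnclosingCircle(cs);print("A",a,b,r,onz(c,a,b,116))
    else: print([np.round(proj(c,[564+dx,233+dy,116]),1) for dx,dy in((0,0),(32,0),(-32,0),(0,32),(0,-32))])
# dispenser posts check: predicted post tops in side
```

```text
[486.52266808 -58.74671615 149.64254308] 85.06442403615554 23.05
(array([-0.0017, -0.0044,  0.2988]), array([-0.0001, -0.0009,  0.0004])) (array([-0.0022, -0.0044,  0.4855]), array([-0.0001, -0.0009,  0.0004]))
top 142 164 16 10
A 149.5 171.5 7.648629188537598 [566.74537367 229.99366732 116.        ]
side 234 140 9 13
[array([240.7, 142.1]), array([248.2, 140.6]), array([233.2, 143.6]), array([238. , 138.9]), array([243.6, 145.4])]
```

Run:
```python
from h import *
s=cam("side");t=cam("top")
th=np.linspace(0,2*np.pi,200)
def box(c,x,y,z0,z1):
    q=np.array([proj(c,[x+32*np.cos(a),y+32*np.sin(a),z]) for a in th for z in(z0,z1)]);return np.r_[q.min(0),q.max(0)].round(1)
def bl(c,u,v,k,f):
    m=np.zeros(c["pixels"].shape[:2],np.uint8);m[v-k:v+k,u-k:u+k]=f(c["pixels"].astype(int))[v-k:v+k,u-k:u+k]
    C=max(cv2.findContours(m,cv2.RETR_EXTERNAL,cv2.CHAIN_APPROX_NONE)[0],key=cv2.contourArea);x,y,w,h=cv2.boundingRect(C);return x-.5,y-.5,x+w-.5,y+h-.5
print("B side",bl(s,250,205,16,lambda p:p.sum(2)>400),"pred",box(s,487,-60,4,36))
print("B top0 pred",box(t,487,-60,4,36),"(meas centre 251,205.3 r10.9)")
print("A pred side",box(s,564,233,84,116),"top",box(t,564,233,84,116))
for n,c,u,v in(("s",s,241,142),("t",t,148,172)):
    p=c["pixels"].astype(int); d=p[...,0]-p[...,2]
    print(n); print("\n".join("%d "%r+" ".join("%3d"%x for x in d[r,u-15:u+16]) for r in range(v-13,v+17,2)))
```

```text
B side (240.5, 195.5, 259.5, 213.5) pred [241.  196.  259.4 213.9]
B top0 pred [240.4 194.6 261.5 216.5] (meas centre 251,205.3 r10.9)
A pred side [232.8 138.5 249.  152.9] top [137.1 161.4 162.5 185.4]
s
129   1   1   2   1   0   0  -3   0   1   0  -5  -6  -6  -4  -5  -4  -4  -4  -5  -5  -5  -6  -6  -5  -5  -4  -5  -6  -5  -4  -5
131   2   3   1   0  -7 -10 -10  -5  -1   0  -6  -6  -6  -7  -5  -4  -4  -5  -6  -5  -6  -6  -5  -7  -6  -5  -5  -6  -5  -6  -5
133   4   3   2   1  -5  -5  -6  -4  -1   0  -5  -5  -6  -7  -6  -5  -4  -4  -7  -8  -6  -6  -6  -7  -6  -5  -4  -5  -5  -6  -7
135   2   2   2   1  -6  -7  -6 -13 -49 -61 -32  -9  -5  -6  -5  -4  -5  -5  -6  -6  -7  -6  -6  -6  -6  -6  -5  -7  -6  -7  -6
137   2   1   0   0  -5  -7  -7  -4  -4  -2  -2  -5  -5  -7  -5  -5  -5  -5  -6  -6  -6  -5  -6  -7  -6  -5  -5  -7  -6  -7  -8
139  11   8   6   6  -4  -5  -5  -6   0   9   4  -1  -4  -7  -6  -5  -4  -5  -7  -7  -7  -6  -6  -6  -6  -6  -5  -7  -7  -7  -7
141  11   8   6   6   0  -5  -5  -8   2   7   9  14   5  -7  -6  -4  -4  -5  -6  -8  -6  -6  -6  -6  -6  -7  -5  -7  -6  -7  -6
[... 2246 characters left out ...]
   0   0   0   0   0  -1   0   0   0   4   9  12  -7  -3  -5
179  -9 -12 -11 -11 -11 -11   0   0  12   7   0   0  -1   0   0   0   0   0   0  -1   0  -2   0   0  12   8  10   3 -10   0   0
181  -3  -7  -8  -5  -6  -7 -11   2   0   0   0   0  -2   0   0   0   0   0   0   0   0   0  12  14   9  11  -5 -13 -12   0  -9
183  -9 -10  -6  -4  -6  -8  -3 -10  -9 -11  -7   0   2   0   0   0  -1   0   3  11  11  15  12   0 -11  -8  -8  -6  -9 -13 -10
185  -5 -11  -7  -9  -7  -8 -11  -9  -5  -7  -9  -7 -10  -6 -11  -2  -3  -6  -6  -4  -3  -4   0 -12 -10 -11 -10 -10 -12 -12 -10
187   0  -8  -8  -8 -12 -12 -13 -11  -8  -6 -12  -7  -9  -5  -8  -8  -8  -9  -9   0  -5  -1   0  -3  -4  -8  -9  -5 -11  -6  -7
```

Request:
{"name": "servo_tool", "arguments": {
  "newtons": 30,
  "steps": [
    {"delta_pos": [-0.004,-0.004,0.2],"dr": [0,0,0],"jaw": 1},
    {"delta_pos": [-0.004,-0.004,0.36],"dr": [0,0,0],"jaw": 1},
    {"delta_pos": [-0.004,-0.004,0.44],"dr": [0,0,0],"jaw": 1},
    {"delta_pos": [-0.004,-0.004,0.48],"dr": [0,0,0],"jaw": 1},
    {"delta_pos": [-0.004,-0.004,0.48],"dr": [0,0,0],"jaw": 1}
  ]
}}

```text
time: 23.88
tool_pos: [486.8, -61.0, 5.6]
ee_rot: [-0.534, -3.093, 0.001]
force: [-0.3, -0.2, 1.6]
width: 85.2
grasp_force: 0.0
```

Request:
{"name": "servo_tool", "arguments": {
  "steps": [
    {"delta_pos": [0,0,0],"dr": [0,0,0],"jaw": 0.5},
    {"delta_pos": [0,0,0],"dr": [0,0,0],"jaw": 0.5},
    {"delta_pos": [0,0,0],"dr": [0,0,0],"jaw": 0.5},
    {"delta_pos": [0,0,0],"dr": [0,0,0],"jaw": 0.5},
    {"delta_pos": [0,0,0],"dr": [0,0,0],"jaw": 0.5}
  ]
}}

```text
time: 24.5
tool_pos: [487.2, -61.4, 6.7]
ee_rot: [-0.535, -3.095, 0.0]
force: [-2.0, 1.0, 12.4]
width: 63.3
grasp_force: 29.9
```

Request:
{"name": "servo_tool", "arguments": {
  "newtons": 45,
  "steps": [
    {"delta_pos": [0,0,0],"dr": [0,0,0],"jaw": 0.5},
    {"delta_pos": [0,0,-0.1],"dr": [0,0,0],"jaw": 0.5},
    {"delta_pos": [0,0,-0.3],"dr": [0,0,0],"jaw": 0.5},
    {"delta_pos": [0,0,-0.5],"dr": [0,0,0],"jaw": 0.5},
    {"delta_pos": [0,0,-0.68],"dr": [0,0,0],"jaw": 0.5},
    {"delta_pos": [0,0,-0.68],"dr": [0,0,0],"jaw": 0.5}
  ]
}}

```text
time: 25.25
tool_pos: [488.3, -61.6, 213.3]
ee_rot: [0.535, 3.092, -0.0]
force: [-0.4, -0.8, -2.4]
width: 62.6
grasp_force: 51.0
```

Run:
```python
from h import *
R=Ro.from_rotvec(np.load("Rd.npy"));o=get_obs();P=o["tool_pos"];print(P,o["width"],o["force"].round(1))
print(delta([563,233.5,P[2]],R), delta([520,80,P[2]],R))
s=cam("side");th=np.linspace(0,2*np.pi,200)
z=P[2]-6.7
q=np.array([proj(s,[P[0]+32*np.cos(a),P[1]+32*np.sin(a),k]) for a in th for k in(z+4,z+36)]);print("pred B box side",q.min(0),q.max(0))
u,v=np.round(q.mean(0)).astype(int)
p=s["pixels"].astype(int);m=((p[...,0]-p[...,2]>-3)&(p.sum(2)>330)).astype(np.uint8);k=np.zeros_like(m);k[v-14:v+15,u-14:u+15]=m[v-14:v+15,u-14:u+15]
print(v-14,u-14);print("\n".join("".join(".#"[x] for x in r) for r in k[v-14:v+15,u-14:u+15]))
```

```text
[488.32169969 -61.61000749 213.33446496] 62.55314682103641 [-0.4 -0.8 -2.4]
(array([9.6200e-02, 1.0101e+00, 1.0000e-04]), array([ 0.0001,  0.0011, -0.0002])) (array([ 0.0592,  0.4801, -0.    ]), array([ 0.0001,  0.0011, -0.0002]))
pred B box side [238.88326098 144.48316645] [258.80720148 162.5017827 ]
139 235
.########....................
#########....................
#########....................
#########....................
##########...................
###########..................
###########.......##.........
###########.#####.####...#...
###########..#.#..#####......
###########.......######.....
###########........#####.....
###########........#####..#..
###########.......######..#..
..##########......######..#..
....########......######..#..
....########......######.....
....########......######.....
....########......######..#..
....########......######.....
....########......######...#.
.....#######......#####....#.
......######......####.....#.
........############.......#.
............####...........#.
...........................#.
...........................#.
...........................#.
...........................#.
.............................
```

Request:
{"name": "servo_tool", "arguments": {
  "steps": [
    {"delta_pos": [0.015,0.13,0],"dr": [0,0,0],"jaw": 0.5},
    {"delta_pos": [0.03,0.3,0],"dr": [0,0,0],"jaw": 0.5},
    {"delta_pos": [0.05,0.47,0],"dr": [0,0,0],"jaw": 0.5},
    {"delta_pos": [0.06,0.64,0],"dr": [0,0,0],"jaw": 0.5},
    {"delta_pos": [0.08,0.81,0],"dr": [0,0,0],"jaw": 0.5},
    {"delta_pos": [0.096,0.94,0],"dr": [0,0,0],"jaw": 0.5},
    {"delta_pos": [0.096,0.99,0],"dr": [0,0,0],"jaw": 0.5},
    {"delta_pos": [0.096,1.0,0],"dr": [0,0,0],"jaw": 0.5}
  ]
}}

```text
time: 26.3
tool_pos: [560.3, 231.5, 208.2]
ee_rot: [-0.532, -3.092, 0.002]
force: [-0.2, -0.6, -1.8]
width: 62.7
grasp_force: 51.0
```

```bash
cat > st.py <<'E'
from h import *
R=Ro.from_rotvec(np.load("Rd.npy"));o=get_obs();P=o["tool_pos"];print(P,o["width"],o["force"].round(1),o["time"])
for z in(170,124,117): print(z,delta([563,233.5,z],R))
E
python3 st.py
```

```text
[560.25386307 231.51063061 208.15992115] 62.69855284952193 [-0.2 -0.6 -1.8] 26.3
170 (array([-0.0069,  0.0096,  0.1272]), array([-0.0007, -0.0012,  0.0004]))
124 (array([-0.0075,  0.0099,  0.2805]), array([-0.0007, -0.0012,  0.0004]))
117 (array([-0.0076,  0.0099,  0.3038]), array([-0.0007, -0.0012,  0.0004]))
```

Request:
{"name": "servo_tool", "arguments": {
  "steps": [
    {"delta_pos": [0,0.01,0.05],"dr": [0,0,0],"jaw": 0.5},
    {"delta_pos": [0,0.01,0.11],"dr": [0,0,0],"jaw": 0.5},
    {"delta_pos": [0,0.01,0.17],"dr": [0,0,0],"jaw": 0.5},
    {"delta_pos": [0,0.01,0.2],"dr": [0,0,0],"jaw": 0.5},
    {"delta_pos": [0,0.01,0.2],"dr": [0,0,0],"jaw": 0.5}
  ]
}}

```text
time: 26.92
tool_pos: [561.4, 233.3, 148.6]
ee_rot: [-0.535, -3.092, 0.002]
force: [-0.5, 0.3, -1.5]
width: 62.4
grasp_force: 51.0
```

```bash
python3 st.py
python3 - <<'E'
from h import *
t=cam("top");s=cam("side");cv2.imwrite("pics/b1.png",np.hstack([crop(t,125,150,50,50,400,400),crop(s,215,110,50,50,400,400)]))
E
```

```text
[561.36320936 233.27899207 148.62963808] 62.35257403206307 [-0.5  0.3 -1.5] 26.925
170 (array([-0.0047,  0.0024, -0.0713]), array([-0.0006, -0.0011, -0.0001]))
124 (array([-0.0052,  0.0027,  0.0821]), array([-0.0006, -0.0011, -0.0001]))
117 (array([-0.0052,  0.0027,  0.1054]), array([-0.0006, -0.0011, -0.0001]))
```

View pics/b1.png

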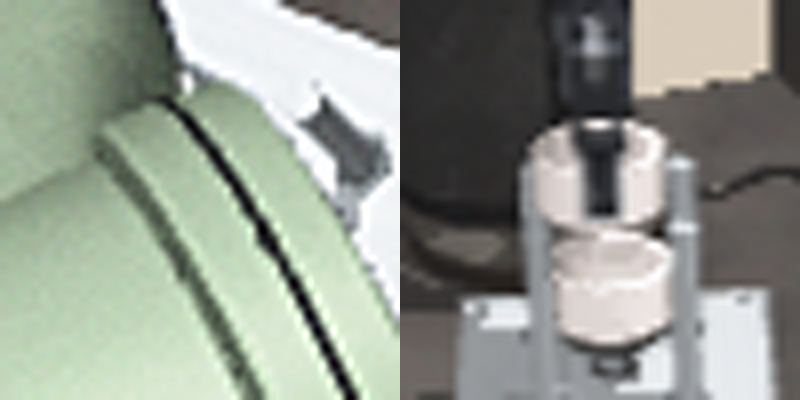

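The side view shows B held level above A, about 0.7 px left of it (B centre ~602, A ~612 in the crop). I'll nudge it +x and lower gently.

Request:
{"name": "servo_tool", "arguments": {
  "steps": [
    {"delta_pos": [-0.007,0.003,0.03],"dr": [0,0,0],"jaw": 0.5},
    {"delta_pos": [-0.007,0.003,0.06],"dr": [0,0,0],"jaw": 0.5},
    {"delta_pos": [-0.007,0.003,0.075],"dr": [0,0,0],"jaw": 0.5},
    {"delta_pos": [-0.007,0.003,0.08],"dr": [0,0,0],"jaw": 0.5}
  ]
}}

```text
time: 27.52
tool_pos: [563.6, 234.0, 124.9]
ee_rot: [-0.534, -3.093, 0.001]
force: [-0.7, 0.3, -1.5]
width: 62.9
grasp_force: 51.0
```

Request:
{"name": "servo_tool", "arguments": {
  "steps": [
    {"delta_pos": [0,0,0.005],"dr": [0,0,0],"jaw": 0.5},
    {"delta_pos": [0,0,0.005],"dr": [0,0,0],"jaw": 0.5}
  ]
}}

```text
time: 27.78
tool_pos: [563.8, 234.0, 123.8]
ee_rot: [-0.534, -3.093, 0.001]
force: [-1.0, 0.2, -0.7]
width: 63.1
grasp_force: 51.0
```

Request:
{"name": "servo_tool", "arguments": {
  "steps": [
    {"delta_pos": [0,0,0.005],"dr": [0,0,0],"jaw": 0.5},
    {"delta_pos": [0,0,0.005],"dr": [0,0,0],"jaw": 0.5}
  ]
}}

```text
time: 28.02
tool_pos: [563.8, 233.9, 122.2]
ee_rot: [-0.534, -3.093, 0.001]
force: [0.3, -0.6, -1.1]
width: 63.0
grasp_force: 51.0
```

Request:
{"name": "servo_tool", "arguments": {
  "steps": [
    {"delta_pos": [0,0,0.004],"dr": [0,0,0],"jaw": 0.5},
    {"delta_pos": [0,0,0.004],"dr": [0,0,0],"jaw": 0.5}
  ]
}}

```text
time: 28.28
tool_pos: [563.7, 233.9, 121.0]
ee_rot: [-0.534, -3.093, 0.001]
force: [-0.2, -0.3, -1.2]
width: 62.7
grasp_force: 51.0
```

Request:
{"name": "servo_tool", "arguments": {
  "steps": [
    {"delta_pos": [0,0,0.004],"dr": [0,0,0],"jaw": 0.5},
    {"delta_pos": [0,0,0.004],"dr": [0,0,0],"jaw": 0.5}
  ]
}}

```text
time: 28.52
tool_pos: [563.8, 233.9, 119.7]
ee_rot: [-0.534, -3.093, 0.001]
force: [-0.5, 0.0, -1.9]
width: 62.9
grasp_force: 51.0
```

Request:
{"name": "servo_tool", "arguments": {
  "steps": [
    {"delta_pos": [0,0,0.003],"dr": [0,0,0],"jaw": 0.5},
    {"delta_pos": [0,0,0.003],"dr": [0,0,0],"jaw": 0.5}
  ]
}}

```text
time: 28.78
tool_pos: [563.8, 234.0, 119.0]
ee_rot: [-0.534, -3.093, 0.001]
force: [0.1, -0.3, 0.9]
width: 63.1
grasp_force: 51.1
```

Request:
{"name": "servo_tool", "arguments": {
  "steps": [
    {"delta_pos": [0,0,0.003],"dr": [0,0,0],"jaw": 0.5},
    {"delta_pos": [0,0,0.003],"dr": [0,0,0],"jaw": 0.5}
  ]
}}

```text
time: 29.02
tool_pos: [563.9, 234.0, 118.3]
ee_rot: [-0.534, -3.093, 0.0]
force: [-0.8, 0.6, 5.4]
width: 62.8
grasp_force: 51.6
```

Request:
{"name": "servo_tool", "arguments": {
  "steps": [
    {"delta_pos": [0,0,0],"dr": [0,0,0],"jaw": 0.9},
    {"delta_pos": [0,0,0],"dr": [0,0,0],"jaw": 0.9},
    {"delta_pos": [0,0,0],"dr": [0,0,0],"jaw": 0.9},
    {"delta_pos": [0,0,-0.05],"dr": [0,0,0],"jaw": 0.9},
    {"delta_pos": [0,0,-0.1],"dr": [0,0,0],"jaw": 0.9},
    {"delta_pos": [0,0,-0.22],"dr": [0,0,0],"jaw": 0.9},
    {"delta_pos": [0,0,-0.22],"dr": [0,0,0],"jaw": 0.9}
  ]
}}

```text
time: 29.9
tool_pos: [564.9, 234.5, 187.3]
ee_rot: [0.535, 3.095, 0.004]
force: [0.2, -0.2, -0.1]
width: 77.1
grasp_force: 0.0
```

Request:
{"name": "servo_tool", "arguments": {
  "steps": [
    {"delta_pos": [0,0,0],"dr": [0,0,0],"jaw": 0},
    {"delta_pos": [0,0,0],"dr": [0,0,0],"jaw": 0},
    {"delta_pos": [0,0,0],"dr": [0,0,0],"jaw": 0},
    {"delta_pos": [0,0,0],"dr": [0,0,0],"jaw": 0},
    {"delta_pos": [0,0,0],"dr": [0,0,0],"jaw": 0}
  ]
}}

```text
time: 30.52
tool_pos: [563.9, 233.9, 183.9]
ee_rot: [-0.534, -3.093, 0.001]
force: [1.0, -0.1, -0.7]
width: -0.1
grasp_force: 0.0
```

Run:
```python
from h import *
o=get_obs();print(o["tool_pos"],o["width"],o["force"].round(1),o["time"])
s=cam("side");p=s["pixels"].astype(int)
m=((p[...,0]-p[...,2]>=0)&(p.sum(2)>330))
print("\n".join("%d "%r+"".join(".#"[int(x)] for x in m[r,226:260]) for r in range(118,158)))
print([np.round(proj(s,[563.8,234,z]),1) for z in(148,116,84)])
```

```text
[563.91069051 233.94965069 183.93780423] -0.13079753913888395 [ 1.  -0.1 -0.7] 30.525
118 ..................################
119 ..................################
120 ..................##########......
121 ..................#####...........
122 ..................####............
123 ..................................
124 ..................................
125 ..................................
126 ..................................
127 ..................................
128 ..................................
129 ......................#.#.........
130 ..................................
131 ..................................
132 ..........##########..............
133 .........##############.....#.....
134 .......################...........
135 ......#################...........
136 ......#################...........
137 ......#################...........
138 ......#################...........
139 ........###############...#.......
140 ........###############...#.......
141 ........###############...#.......
142 ........###############...........
143 ........###############...........
144 ........###############...........
145 ........###############...........
146 ........###############.....##....
147 ........###############...........
148 ........###############...........
149 ........###############...........
150 ........###############...........
151 ........##############............
152 ..........#########...............
153 ..................................
154 ..................................
155 ..................................
156 ..................................
157 ..................................
[array([240.3, 134.8]), array([240.6, 142. ]), array([241. , 149.1])]
```

Request:
{"name": "servo_tool", "arguments": {
  "steps": [
    {"delta_pos": [0,0,0.08],"dr": [0,0,0],"jaw": 0},
    {"delta_pos": [0,0,0.15],"dr": [0,0,0],"jaw": 0},
    {"delta_pos": [0,0,0.18],"dr": [0,0,0],"jaw": 0},
    {"delta_pos": [0,0,0.18],"dr": [0,0,0],"jaw": 0}
  ]
}}

```text
time: 31.08
tool_pos: [563.7, 233.9, 130.0]
ee_rot: [-0.534, -3.093, 0.001]
force: [0.5, -0.2, 0.4]
width: -0.4
grasp_force: 0.0
```

Request:
{"name": "servo_tool", "arguments": {
  "steps": [
    {"delta_pos": [0,0,0.006],"dr": [0,0,0],"jaw": 0},
    {"delta_pos": [0,0,0.012],"dr": [0,0,0],"jaw": 0},
    {"delta_pos": [0,0,0.018],"dr": [0,0,0],"jaw": 0},
    {"delta_pos": [0,0,0.022],"dr": [0,0,0],"jaw": 0},
    {"delta_pos": [0,0,0.022],"dr": [0,0,0],"jaw": 0}
  ]
}}

```text
time: 31.7
tool_pos: [563.8, 233.9, 123.4]
ee_rot: [-0.534, -3.093, 0.001]
force: [0.3, 0.0, -0.2]
width: -0.3
grasp_force: 0.0
```

Request:
{"name": "servo_tool", "arguments": {
  "steps": [
    {"delta_pos": [0,0,0.006],"dr": [0,0,0],"jaw": 0},
    {"delta_pos": [0,0,0.012],"dr": [0,0,0],"jaw": 0},
    {"delta_pos": [0,0,0.018],"dr": [0,0,0],"jaw": 0},
    {"delta_pos": [0,0,0.018],"dr": [0,0,0],"jaw": 0}
  ]
}}

```text
time: 32.2
tool_pos: [563.8, 234.0, 118.1]
ee_rot: [-0.534, -3.093, 0.001]
force: [-0.2, -0.6, 2.7]
width: -0.1
grasp_force: 1.3
```

Request:
{"name": "servo_tool", "arguments": {
  "steps": [
    {"delta_pos": [0,0,0.006],"dr": [0,0,0],"jaw": 0},
    {"delta_pos": [0,0,0.012],"dr": [0,0,0],"jaw": 0},
    {"delta_pos": [0,0,0.018],"dr": [0,0,0],"jaw": 0},
    {"delta_pos": [0,0,0.024],"dr": [0,0,0],"jaw": 0},
    {"delta_pos": [0,0,0.03],"dr": [0,0,0],"jaw": 0},
    {"delta_pos": [0,0,0.03],"dr": [0,0,0],"jaw": 0}
  ]
}}

```text
time: 32.95
tool_pos: [563.8, 233.9, 109.1]
ee_rot: [-0.534, -3.093, 0.001]
force: [-0.4, 0.4, 3.7]
width: 0.1
grasp_force: 1.9
```

Request:
{"name": "servo_tool", "arguments": {
  "steps": [
    {"delta_pos": [0,0,0.006],"dr": [0,0,0],"jaw": 0},
    {"delta_pos": [0,0,0.012],"dr": [0,0,0],"jaw": 0},
    {"delta_pos": [0,0,0.018],"dr": [0,0,0],"jaw": 0},
    {"delta_pos": [0,0,0.018],"dr": [0,0,0],"jaw": 0}
  ]
}}

```text
time: 33.45
tool_pos: [563.8, 234.0, 103.8]
ee_rot: [-0.534, -3.093, 0.0]
force: [-0.1, -0.7, 4.9]
width: -0.1
grasp_force: 2.2
```

Request:
{"name": "servo_tool", "arguments": {
  "steps": [
    {"delta_pos": [0,0,0.005],"dr": [0,0,0],"jaw": 0},
    {"delta_pos": [0,0,0.01],"dr": [0,0,0],"jaw": 0},
    {"delta_pos": [0,0,0.01],"dr": [0,0,0],"jaw": 0}
  ]
}}

```text
time: 33.83
tool_pos: [564.2, 234.3, 102.8]
ee_rot: [-0.535, -3.095, -0.001]
force: [-7.5, -5.0, 39.4]
width: -0.0
grasp_force: 19.0
```

Request:
{"name": "servo_tool", "arguments": {
  "steps": [
    {"delta_pos": [0,0,0.0025],"dr": [0,0,0],"jaw": 0},
    {"delta_pos": [0,0,0.0025],"dr": [0,0,0],"jaw": 0},
    {"delta_pos": [0,0,0.0025],"dr": [0,0,0],"jaw": 0}
  ]
}}

```text
time: 34.2
tool_pos: [564.3, 234.3, 102.6]
ee_rot: [-0.535, -3.095, -0.001]
force: [-9.8, -5.4, 49.0]
width: -0.3
grasp_force: 24.4
```

Firm stop. I'll retreat straight up and check the result.

Request:
{"name": "servo_tool", "arguments": {
  "steps": [
    {"delta_pos": [0,0,-0.01],"dr": [0,0,0],"jaw": 0},
    {"delta_pos": [0,0,-0.05],"dr": [0,0,0],"jaw": 0},
    {"delta_pos": [0,0,-0.2],"dr": [0,0,0],"jaw": 0},
    {"delta_pos": [0,0,-0.4],"dr": [0,0,0],"jaw": 0},
    {"delta_pos": [0,0,-0.6],"dr": [0,0,0],"jaw": 0},
    {"delta_pos": [0.2,-0.3,-0.7],"dr": [0,0,0],"jaw": 0},
    {"delta_pos": [0.4,-0.6,-0.7],"dr": [0,0,0],"jaw": 0},
    {"delta_pos": [0.4,-0.6,-0.7],"dr": [0,0,0],"jaw": 0}
  ]
}}

```text
time: 35.2
tool_pos: [414.4, 122.3, 308.1]
ee_rot: [-0.534, -3.094, 0.001]
force: [1.4, 0.1, 0.4]
width: -0.1
grasp_force: 0.0
```

Request:
{"name": "servo_tool", "arguments": {
  "steps": [
    {"delta_pos": [0,-0.2,0],"dr": [0,0,0],"jaw": 0},
    {"delta_pos": [0,-0.2,0],"dr": [0,0,0],"jaw": 0},
    {"delta_pos": [0,-0.2,0],"dr": [0,0,0],"jaw": 0}
  ]
}}

```text
time: 35.58
tool_pos: [396.4, 67.3, 308.1]
ee_rot: [-0.534, -3.094, -0.0]
force: [0.2, -0.3, -0.1]
width: -0.2
grasp_force: 0.0
```

Run:
```python
from h import *
o=get_obs();print(o["tool_pos"],o["force"].round(1),o["time"])
s=cam("side");t=cam("top")
for c,n,(r0,r1,c0,c1) in((s,"s",(128,162,226,260)),(t,"t",(155,200,128,170))):
    p=c["pixels"].astype(int);m=((p[...,0]-p[...,2]>=(0 if n=="s" else -2))&(p.sum(2)>330))
    print(n);print("\n".join("%d "%r+"".join(".#"[int(x)] for x in m[r,c0:c1]) for r in range(r0,r1)))
th=np.linspace(0,6.28,100)
for zt in(130,134,140):
    q=np.array([proj(s,[563.8+32*np.cos(a),234+32*np.sin(a),z]) for a in th for z in(zt,zt-64)]);print(zt,q.min(0).round(1),q.max(0).round(1))
q=np.array([proj(t,[563.8+32*np.cos(a),234+32*np.sin(a),130]) for a in th]);print(q.min(0).round(1),q.max(0).round(1))
```

```text
[396.35202719  67.31759039 308.05903866] [ 0.2 -0.3 -0.1] 35.575
s
128 ..................................
129 ......................#.#.........
130 ..................................
131 ..................................
132 ..................................
133 ............................#.....
134 ..................................
135 ...............##.................
136 ...........##########.............
137 .........##############...........
138 ........###############...........
139 ........###############...#.......
140 ........###############...#.......
141 ........###############...#.......
142 ........###############...........
143 ........###############...........
144 ........###############...........
145 ........###############...........
146 ........###############....###....
147 ........###############...........
148 ........###############...........
149 ........###############...........
150 ........###############...........
151 ........################..........
152 ........###############...........
153 ........###############...........
154 ........#######
[... 1833 characters left out ...]
#.#######.##
188 ....###########################.#######..#
189 ..#####################################..#
190 ################################.#######.#
191 ########################################..
192 #########################################.
193 #################################.#######.
194 #################################.#######.
195 ##########################################
196 ##################################.#######
197 ##################################.#######
198 ##################################..######
199 ##########################################
130 [232.5 135.3] [249.  156.8]
134 [232.4 134.4] [248.9 155.9]
140 [232.3 133.1] [248.9 154.6]
[135.1 160.3] [158.  182.7]
```

```bash
python3 -c "
from bench import arm
print(arm.sign_off())"
```

```text
the job is handed in; nothing more can be done
None
```

The job is handed in at about 36 s: the guide post is fully home in the socket, the second ramekin is stacked upright on the first, and the platform is pushed down to its stop with the gripper clear; I did not re-check the shaker, cup and tumbler at the end, though every move kept well away from them.

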